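# Unlock and park the squeeze-tab cap of a transmitter's service port

## Robot

A 6-joint arm with a two-finger parallel gripper is mounted at the origin on a cart in front of the work surface, level with it; the furniture and walls round the work are solid. World frame = base frame: x ahead of the robot, y to its left, z up, the work surface at z = 0. Lengths are in mm, angles in rad, forces in N, time in s.
With the tool pointing down it reaches from about 275 to 1000 mm from the base axis. Payload 8.4 kg.
Tool frame: the origin (TCP) lies at the very end of the fingers, on their centre line; the grasp point (between the pads) lies 19 mm behind it (manip.grip_depth is the distance from the TCP to the grasp point, in mm); z points along the fingers, y is the direction in which the jaws open and shut (so a half turn about z gives the same grasp; the last joint's range is limited). The gripper opens to 85 mm and grips with 20 to 120 N. Pads are 22 mm wide; open, the fingers measure 114 mm over their backs; the gripper's body (76 mm by 85 mm) begins 54 mm behind the grasp point. The pads swing forward as they close: fully open they stand 13 mm farther back than shut.
Start: joints at [1.282, 0.353, 1.633, -0, 1.155, -0.002], TCP at [176.801, 599.474, 231.281] pointing down, gripper open.
Joint ranges: [-2.63, 2.63], [-0.92, 2.1], [0.06, 2.66], [-1.3, 4.44], [0, 2.69], [-3.02, 3.02]. Speed limits (rad/s): [2.22, 2.22, 2.79, 3.14, 3.14, 3.14].

## Interface

Orientations are given as a rotation vector (axis times angle).
In Python, from station import manip gives the robot as it stands.
- The arm moves only by the tool move_arm, never from a script. Its argument "moves" is a list of rows, each an object with "offset": the shift along the tool's x, y, z in mm, a list of three; "turn": the turn, a rotation vector about the tool's x, y, z in rad, a list of three. In form: [{"offset": [tx, ty, tz], "turn": [wx, wy, wz]}, ...]. A call has 1 to 10 rows; each row shifts and turns the commanded pose from where the row before left it, along the tool's axes as they then stand; what a row does not reach is not made up. A row lasts 1/12 s, in which the tool goes at most 41.7 mm and 7.16 degrees, less where a joint would pass 70% of its speed; a pose out of reach is approached as far as the arm can. A call with a gripper value outside its range is refused whole. "hand" is the opening, from -1 (shut) to 1 (fully open), so that 0 is half open, set as the call begins (left out, the last holds). The fingers move at their own pace and stop on an object; the grip force is fixed at half the most. Time passes only in rows, so rows that do not move let the fingers close. It gives the time, the measured TCP pose, the force and the opening at its end, in the units of the state.
- manip.sense(): the state, without advancing time (a new reading comes with each control period).
- manip.read_camera(name): name is "scene" or "side" or "wrist"; returns the picture (400x640x3 uint8, red, green, blue); there is no depth.
- manip.calibration(name): a dict with "fx", "fy", "cx", "cy" (pixels), "rvec" (rotation vector, rad) and "tvec" (3), from world to camera coordinates, as OpenCV has them. Camera axes: x right, y down, z forward; pixel columns grow to the right and rows downward; lengths in mm; the calibration is good to about 2 mm. A picture is of the moment at which its call begins: read the wrist's pose just before it. calibration takes no time and is no camera call; for the wrist camera it gives the pose at the moment of the call.
- manip.close_job(): hands the job in, once; it reports no verdict.
The state is a dict: "time_s": time; "qpos": joint angles; "qd": joint speeds; "joint_torque": joint torques, N m; "eef_pos": TCP position; "orientation": TCP orientation; "contact_force": force on the tool from outside, world axes, zero at the start; "moment": the same for the moment, N m; "gripper_width": opening from 0.0 (shut) to 1.0 (fully open).
Only numpy, scipy, OpenCV 4.12 (cv2) and the standard library are available. Lean on these libraries where they do the work, as an engineer would, in place of code of your own. Each camera call takes 0.05 s, during which the arm holds its last target.

## Task

Open the service port on top of the upright transmitter: pinch the two side tabs of its black cap together and, keeping them pinched, turn the cap anticlockwise as seen from above until you feel its end stop, without forcing it, then lift it straight off. Park the cap upright and fully down on the aluminium post, set down gently, let go of it, and leave the other things on the bench where they are.

Things in the scene. Friction and masses are not known exactly. Their poses are not given: they have to be found in the camera images.
- transmitter: Upright level transmitter, grey body with a yellow band and a pale lid 87 mm across, its 160 mm flange bolted to the bench: it cannot move. Origin under its centre, z up. Its service port on the lid is closed by the black cap.
- port (a point): Centre of the port in the plane of the lid, 180 mm above the bench, z up. Locked, the cap has this point's position and yaw. The cap turns only anticlockwise from above, against less than 0.15 N m of rubbing; more means the end stop. The port breaks if the cap bears on its parts with 75 N in all: stay under 0.5 N m of turning and 15 N of pull or push.
- locking_ring (a point): Centre of the aluminium ring round the port, at its top, 9 mm above the lid; inner diameter 53 mm, outer 64 mm, on a foot of 73 mm diameter. Two 14 mm wide slots at the port's +y and -y catch the tongues of the cap's tabs, so the cap cannot turn while its tabs are out. Keep fingertips above the ring.
- neck_top (a point): Top of the brass neck hidden under the cap, 24 mm diameter, 21 mm high, with two bayonet wings and two end stops. It is clocked differently in every unit: the stop comes after 30 to 75 degrees of turn, and only in the last few degrees before it do the cap's lugs clear the wings. A sprung seal on it pushes the cap up (8 N when down, 2 N when 3 mm up), so the free cap rises a little by itself.
- cap: Black plastic cap, body 45 mm in diameter, 40 mm high, 115 to 190 g with its tabs. Origin on its axis in the lid's plane when locked (its lowest points, the tab tongues, are 4.5 mm above the origin); z up, tabs at its +y and -y. Open below: two lugs at +x and -x leave 27 mm between them, 11 to 15 mm above the origin; the bore's ceiling is 26 mm above the origin.
- pinch (a point): Point on the cap's axis, 32 mm above its origin, at the height to pinch the tabs, axes as the cap's. 20 to 30 N of grip holds both tabs in and the cap firmly; more than about 60 N cracks a tab.
- tab_a (a joint): How far the tab at the cap's +y is pushed in: 0 out (locked), 0.005 m fully in. Each tab has a flat ribbed face 20 mm wide, 12 to 42 mm above the cap's origin; 58 mm across both when out, 48 mm when fully in. Sprung: 3 N to start, 9 N fully in. The tongue at its foot, reaching 30 mm from the axis, leaves its slot when the tab is in by 4 mm or more.
- tab_b (a joint): The same for the tab at the cap's -y.
- post_top (a point): Centre of the flat top of the fixed aluminium parking post, 72 mm above the bench. Its pin is 22 mm in diameter over the upper 32 mm, top edge bevelled 3 mm; below it is 33 mm wide, on a foot of 64 mm diameter. The cap goes over the pin at any yaw; fully down, the bore's ceiling rests on the top, the cap's origin 26 mm below this point.
- display: Black octagonal display module, 79 mm across, 20 mm high, lying loose; bystander. Origin under its centre.
- tape: Roll of insulating tape lying flat, 68 mm across, 18 mm high, loose; bystander. Origin under its centre.
- spanner: Steel combination spanner 152 mm long, 7 mm high, loose; bystander. Origin under its centre.
- probe_housing: Grey bell-shaped probe housing with a cable stub, 74 mm across, 130 mm high, standing loose; bystander. Origin under its centre.
There are look-alikes about, which are no part of the job. There is more than one size of the cap; the job needs the larger. Leave any pink look-alike of the part that bears post_top alone.

How it is judged (in metres and radians):
On the way, in this order (a step that is already met when the one before it is completed fails the run):
1. with both tabs pinched in, the cap still down on the port has been turned by more than 23 degrees (value of joint each of tab_a, tab_b above 0.0035 m and angle between the x axis of cap and the x axis of port, either way round above 0.4 rad and z of cap in the frame of port below 0.006 m and horizontal distance between cap and port below 0.004 m), for 0.05 s.
2. the cap is lifted clear of the port (z of cap in the frame of port above 0.03 m), for 0.05 s.
At the end, for the whole second after the job is handed in: the cap sits upright (within 6 degrees) and fully down on the parking post, its axis within 4 mm of the post's and its height within 2.5 mm of resting, both tabs sprung out, released and at rest (horizontal distance between cap and post_top below 0.004 m and z of cap in the frame of post_top between -0.0285 and -0.0235 m and angle between cap's own z axis and vertical below 0.1 rad and value of joint each of tab_a, tab_b below 0.001 m and linear speed of cap below 0.02 m/s); the robot touches nothing.
It fails at once if the port is forced: the cap bears on its stops, wings, ring and seal with more than 75 N in all (contact force between cap and transmitter above 75 N).
It fails at once if the tabs are crushed (more than 130 N from both fingers together) (contact force between the fingers and cap above 130 N).
It fails at once if the cap is slammed onto the post (more than 30 N) (contact force between cap and post above 30 N).
It fails at once if a bystander is shifted by more than 20 mm (distance of any of display, tape, spanner, probe_housing from where it was at the start of the episode above 0.02 m).
It also fails if it takes over 72 s, if anything falls off the work surface, if the arm or the gripper's body presses on something with over 40 N, if the wrist force passes 120 N, or if a joint passes its speed limit or range.

## Working session

There is one attempt and no reset: what is moved stays moved. The work goes in short steps, Python scripts to look and compute and a tool call to move; the robot and the scene stay as the last step left them, time stands still between calls to the robot, and variables do not carry over. Pictures are saved under pics/ and viewed, and the job is handed in when it is done.

Besides the shell and the picture viewer there is one more tool, called after "Call:" as a command line: name --argument value ..., lists and objects as JSON in quotes. move_arm: Moves the arm, as the interface text tells. Its arguments: {"type":"object","properties":{"moves":{"type":"array","items":{"type":"object","properties":{"offset":{"type":"array","items":{"type":"number"}},"turn":{"type":"array","items":{"type":"number"}}}}},"hand":{"type":"number"}},"required":["moves"]}

```bash
mkdir -p pics; ls
cat > h.py <<'E'
import numpy as np,cv2
from station import manip
from scipy.spatial.transform import Rotation as R
def snap(n,f):
    c=manip.calibration(n); im=manip.read_camera(n); cv2.imwrite('pics/'+f,im[:,:,::-1]); return c,im
def ray(c,u,v):
    Rm=R.from_rotvec(c['rvec']).as_matrix(); t=np.array(c['tvec'])
    d=Rm.T@np.array([(u-c['cx'])/c['fx'],(v-c['cy'])/c['fy'],1]); return -Rm.T@t,d
def atz(c,u,v,z):
    o,d=ray(c,u,v); return o+d*(z-o[2])/d[2]
def proj(c,p):
    Rm=R.from_rotvec(c['rvec']).as_matrix(); q=Rm@np.array(p,float)+np.array(c['tvec']); return np.array([c['fx']*q[0]/q[2]+c['cx'],c['fy']*q[1]/q[2]+c['cy']])
def st():
    s=manip.sense(); print({k:np.round(s[k],3) for k in ('time_s','eef_pos','orientation','contact_force','moment','gripper_width')}); return s
def crop(f,g,x0,x1,y0,y1,k):
    im=cv2.imread('pics/'+f)[y0:y1,x0:x1]; cv2.imwrite('pics/'+g,cv2.resize(im,None,fx=k,fy=k,interpolation=cv2.INTER_CUBIC))
E
python3 - <<'E'
from h import *
st()
for n in('scene','side','wrist'): 
    c,_=snap(n,n+'0.png'); print(n,c)
E
```

```text
pics
{'time_s': np.float64(0.0), 'eef_pos': array([176.683, 598.994, 230.548]), 'orientation': array([-4.490e-01, -3.109e+00,  2.000e-03]), 'contact_force': array([0.69 , 0.578, 0.302]), 'moment': array([-0.002,  0.042, -0.004]), 'gripper_width': np.float64(1.0)}
scene {'fx': 506.04489337119765, 'fy': 506.04489337119765, 'cx': 308.79571641114677, 'cy': 190.71507922729765, 'rvec': array([ 2.09776079, -0.64312944,  0.33092398]), 'tvec': array([-441.67672336,  271.64165827, 1392.41605013])}
side {'fx': 460.68815805128287, 'fy': 460.68815805128287, 'cx': 316.4839872690476, 'cy': 195.84356074514037, 'rvec': array([ 2.07377099, -0.24869882,  0.16125299]), 'tvec': array([-491.20655299,  175.92585802, 1114.65497761])}
wrist {'fx': 339.58679868471086, 'fy': 339.58679868471086, 'cx': 321.1687506873166, 'cy': 204.30052576202323, 'rvec': array([-2.3104706 , -1.72827454, -0.26409326]), 'tvec': array([-624.52813904,  -38.40630571,  379.84655807])}
```

View pics/scene0.png

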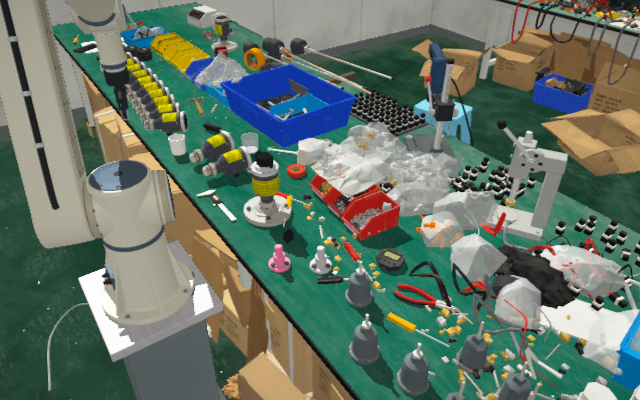

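View pics/side0.png

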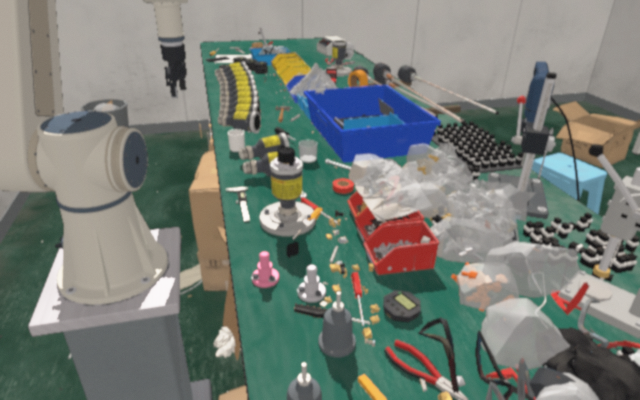

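View pics/wrist0.png

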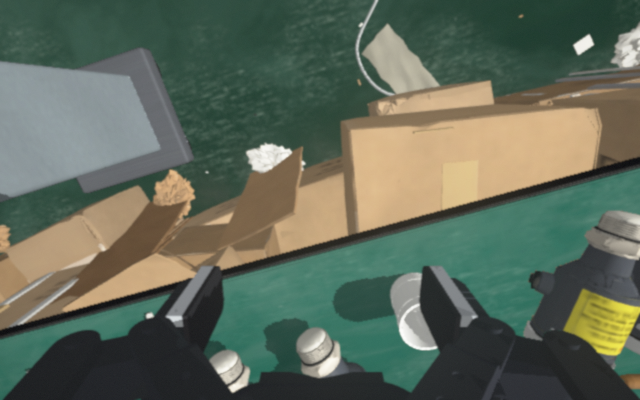

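```bash
python3 - <<'E'
from h import *
crop('scene0.png','s1.png',220,420,130,310,4)
crop('side0.png','s2.png',230,430,130,330,4)
a=cv2.imread('pics/s2.png'); cv2.imwrite('pics/s2.png',a[:600])
E
python3 - <<'E'
from h import *
crop('scene0.png','s1.png',220,400,140,280,4)
crop('side0.png','s2.png',230,430,140,290,4)
E
```

```text
(no output)
```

View pics/s1.png

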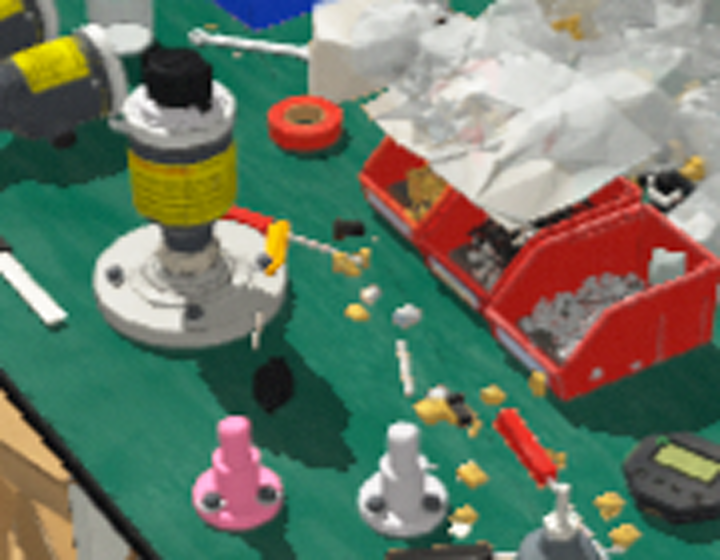

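View pics/s2.png

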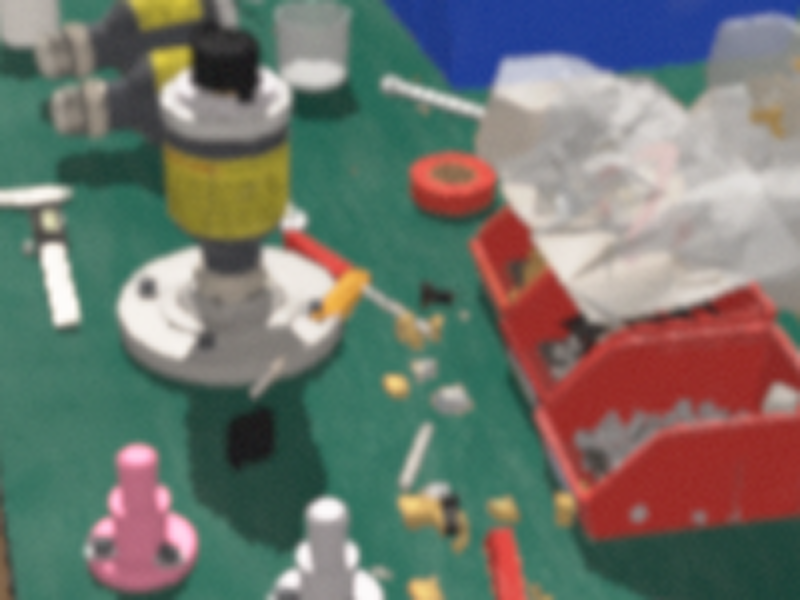

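Run:
```python
from h import *
a=manip.calibration('scene');b=manip.calibration('side')
for nm,p,q,z in(('captop',(264.8,155),(287,150),222),('flange',(267.5,210),(287.5,218),20),('post',(321,247.5),(311.5,267),72),('pink',(278.5,246),(264.5,254),72),('tape',(296.5,168),(343.5,184),18),('spannerL',(268.5,149.5),(327,160.5),3)):
    print(nm,atz(a,*p,z),atz(b,*q,z))
st()
```

```text
captop [449.24368383 116.01690325 222.        ] [452.07349727 108.39662795 222.        ]
flange [441.88844928 107.48148065  20.        ] [447.64949753  99.26435898  20.        ]
post [ 445.03804953 -191.92947189   72.        ] [ 446.02313308 -192.53662965   72.        ]
pink [ 349.50196621 -119.07683706   72.        ] [ 352.53740499 -121.81471435   72.        ]
tape [662.21681038 274.24721859  18.        ] [660.73243716 262.02802924  18.        ]
spannerL [658.08282047 474.28940584   3.        ] [664.39139983 475.00095744   3.        ]
{'time_s': np.float64(0.15), 'eef_pos': array([176.706, 599.13 , 230.727]), 'orientation': array([-4.490e-01, -3.109e+00,  2.000e-03]), 'contact_force': array([-0.115,  0.112, -0.062]), 'moment': array([-0.011,  0.011, -0.04 ]), 'gripper_width': np.float64(0.997)}
```

```bash
cat >> h.py <<'E'
def plan(target):
    s=manip.sense(); r=R.from_rotvec(s['orientation']); print('tool offs',np.round(r.inv().apply(np.array(target)-s['eef_pos']),1)); print(np.round(r.as_matrix(),3))
def wcam():
    c=manip.calibration('wrist'); s=manip.sense(); r=R.from_rotvec(s['orientation']); o,d=ray(c,c['cx'],c['cy']); print('cam in tool',np.round(r.inv().apply(o-s['eef_pos']),1),'dir',np.round(r.inv().apply(d),3))
E
python3 - <<'E'
from h import *
plan([450,110,380]); wcam()
E
```

```text
tool offs [-400.5 -392.  -148.9]
[[-0.959  0.283 -0.   ]
 [ 0.283  0.959 -0.001]
 [ 0.    -0.001 -1.   ]]
cam in tool [ 7.750e+01  1.000e-01 -1.426e+02] dir [-0.3    0.     0.954]
```

Call:
move_arm --moves '[{"offset": [-5,-5,-35]},{"offset": [-20,-20,-35]},{"offset": [-25,-25,-30]},{"offset": [-27,-27,0]},{"offset": [-27,-27,0]},{"offset": [-27,-27,0]},{"offset": [-27,-27,0]},{"offset": [-27,-27,0]},{"offset": [-27,-27,0]},{"offset": [-27,-27,0]}]'

```text
schema error: expected keys offset, turn
```

Call:
move_arm --moves '[{"offset": [-27,-27,0]},{"offset": [-27,-27,0]},{"offset": [-27,-27,0]},{"offset": [-27,-27,0]},{"offset": [-27,-25,0]},{"offset": [-20,-20,0]},{"offset": [-7,0,0]},{"offset": [0,0,0]}]'

```text
schema error: expected keys offset, turn
```

Run:
```python
from h import *
st(); c,_=snap('wrist','w1.png'); print(proj(c,[450,110,222])); snap('scene','sc1.png')
```

```text
{'time_s': np.float64(0.15), 'eef_pos': array([176.706, 599.13 , 230.727]), 'orientation': array([-4.490e-01, -3.109e+00,  2.000e-03]), 'contact_force': array([-0.115,  0.112, -0.062]), 'moment': array([-0.011,  0.011, -0.04 ]), 'gripper_width': np.float64(0.997)}
[-141.20492341  688.17203227]
```

View pics/w1.png

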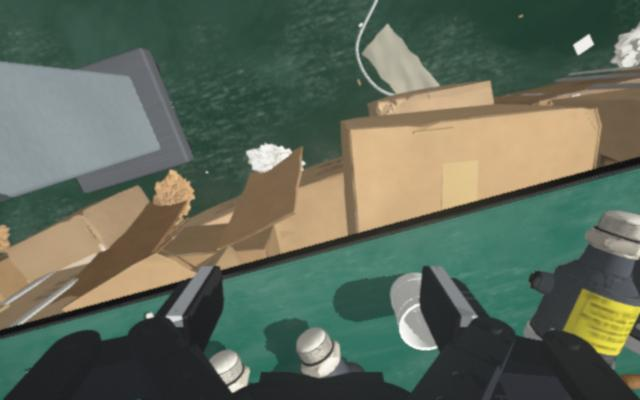

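Call:
move_arm --moves '[{"offset": [-5,-5,-35],"turn": [0,0,0]},{"offset": [-20,-20,-35],"turn": [0,0,0]},{"offset": [-25,-25,-30],"turn": [0,0,0]},{"offset": [-27,-27,0],"turn": [0,0,0]},{"offset": [-27,-27,0],"turn": [0,0,0]},{"offset": [-27,-27,0],"turn": [0,0,0]},{"offset": [-27,-27,0],"turn": [0,0,0]},{"offset": [-27,-27,0],"turn": [0,0,0]},{"offset": [-27,-27,0],"turn": [0,0,0]},{"offset": [-27,-27,0],"turn": [0,0,0]}]'

```text
time_s: 1.08
eef_pos: [336.1, 305.9, 325.8]
orientation: [0.448, 3.109, 0.0]
contact_force: [0.9, 0.0, -0.5]
gripper_width: 0.998
```

Call:
move_arm --moves '[{"offset": [-27,-27,0],"turn": [0,0,0]},{"offset": [-27,-27,0],"turn": [0,0,0]},{"offset": [-27,-27,0],"turn": [0,0,0]},{"offset": [-27,-27,0],"turn": [0,0,0]},{"offset": [-27,-25,0],"turn": [0,0,0]},{"offset": [-20,-20,0],"turn": [0,0,0]},{"offset": [-7,0,0],"turn": [0,0,0]},{"offset": [0,0,0],"turn": [0,0,0]}]'

```text
time_s: 1.75
eef_pos: [448.9, 113.8, 325.6]
orientation: [0.454, 3.108, 0.0]
contact_force: [-0.7, 0.8, -0.0]
gripper_width: 1.0
```

Run:
```python
from h import *
st(); c,_=snap('wrist','w1.png'); print(proj(c,[450,110,222])); snap('scene','sc1.png')
```

```text
{'time_s': np.float64(1.75), 'eef_pos': array([448.912, 113.807, 325.61 ]), 'orientation': array([0.454, 3.108, 0.   ]), 'contact_force': array([-0.709,  0.822, -0.011]), 'moment': array([-0.027,  0.02 ,  0.018]), 'gripper_width': np.float64(1.0)}
[316.48948772 206.99649105]
```

View pics/w1.png

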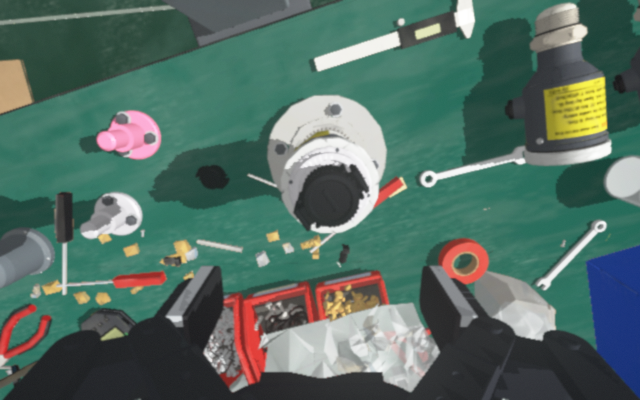

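Run:
```python
from h import *
crop('w1.png','w1c.png',255,405,110,250,5)
a=cv2.imread('pics/w1c.png'); cv2.imwrite('pics/w1c.png',a[100:690])
```

```text
(no output)
```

View pics/w1c.png

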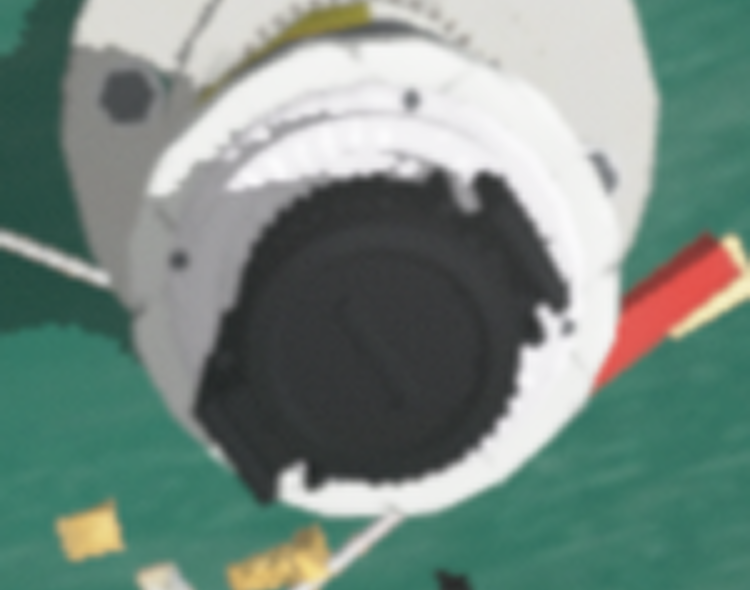

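Run:
```python
from h import *
a=cv2.imread('pics/w1.png')[140:215,288:375].astype(float)
a=255*(np.clip(a/90,0,1))**0.6
cv2.imwrite('pics/w1d.png',cv2.resize(a.astype(np.uint8),None,fx=8,fy=8,interpolation=cv2.INTER_CUBIC))
```

```text
(no output)
```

View pics/w1d.png

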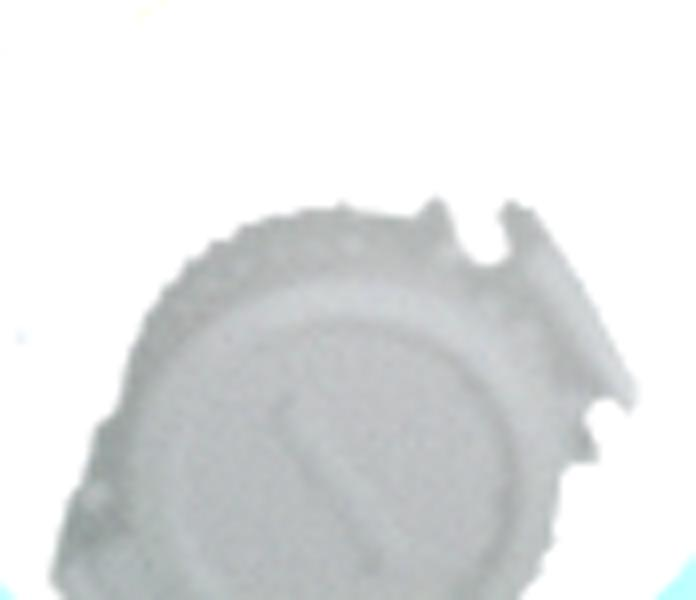

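Run:
```python
from h import *
a=cv2.imread('pics/w1.png')[160:230,285:375].astype(float)
a=255*(np.clip((a-20)/50,0,1))
cv2.imwrite('pics/w1d.png',cv2.resize(a.astype(np.uint8),None,fx=8,fy=8,interpolation=cv2.INTER_CUBIC))
```

```text
(no output)
```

View pics/w1d.png

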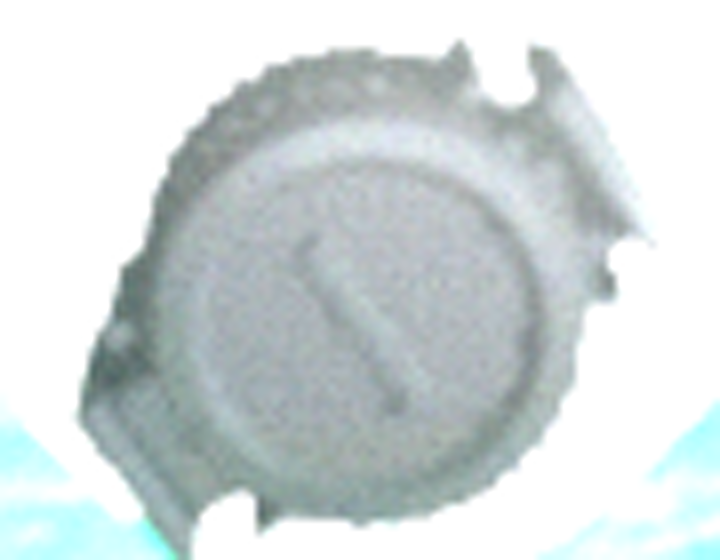

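Run:
```python
from h import *
c=manip.calibration('wrist')
P=lambda u,v,z:atz(c,285+(u+.5)/8-.5,160+(v+.5)/8-.5,z)
for nm,u,v,z in(('cen',370,325,220),('g1',308,240,220),('g2',398,410,220),('LL1',85,405,222),('LL2',185,550,222),('UR1',555,55,222),('UR2',650,240,222)):
    print(nm,P(u,v,z).round(1))
print(ray(c,320,200)[0])
l=P(85,405,222)-P(185,550,222);r=P(555,55,222)-P(650,240,222);g=P(308,240,220)-P(398,410,220)
for d in(l,r,g): print(np.linalg.norm(d),np.degrees(np.arctan2(d[1],d[0])))
s=manip.sense(); m=R.from_rotvec(s['orientation']).as_matrix(); print('tool y ang',np.degrees(np.arctan2(m[1,1],m[0,1])))
# silhouettes check
for yaw in (20,30,40):
  pass
```

```text
cen [446.9 123.5 220. ]
g1 [437.2 120.2 220. ]
g2 [455.9 123.7 220. ]
LL1 [446.3  95.3 222. ]
LL2 [463.2 100.1 222. ]
UR1 [426.3 147.  222. ]
UR2 [445.8 151.  222. ]
[373.35419677 137.42753246 468.16048405]
17.550665988220295 -164.1807108959791
19.91437477636165 -168.26291596752432
19.032850412568976 -169.2654152167552
tool y ang 73.5267260838997
```

Call:
move_arm --moves '[{"offset": [0,0,0],"turn": [0,0,0.12]},{"offset": [0,0,0],"turn": [0,0,0.12]},{"offset": [0,0,0],"turn": [0,0,0.12]},{"offset": [0,0,0],"turn": [0,0,0.12]},{"offset": [0,0,0],"turn": [0,0,0.12]},{"offset": [0,0,0],"turn": [0,0,0.12]},{"offset": [0,0,0],"turn": [0,0,0.12]},{"offset": [0,0,0],"turn": [0,0,0.12]},{"offset": [0,0,0],"turn": [0,0,0.12]},{"offset": [0,0,0],"turn": [0,0,0.12]}]'

```text
time_s: 2.68
eef_pos: [446.9, 116.5, 325.6]
orientation: [-2.13, -2.308, 0.0]
contact_force: [-0.0, 0.4, 0.5]
gripper_width: 0.997
```

Call:
move_arm --moves '[{"offset": [0,0,0],"turn": [0,0,0.12]},{"offset": [0,0,0],"turn": [0,0,0.12]},{"offset": [0,0,0],"turn": [0,0,0.12]},{"offset": [0,0,0],"turn": [0,0,0.12]},{"offset": [0,0,0],"turn": [0,0,0.12]},{"offset": [0,0,0],"turn": [0,0,0.12]},{"offset": [0,0,0],"turn": [0,0,0.12]},{"offset": [0,0,0],"turn": [0,0,0.12]},{"offset": [0,0,0],"turn": [0,0,0.12]},{"offset": [0,0,0],"turn": [0,0,0.12]}]'

```text
time_s: 3.52
eef_pos: [446.9, 116.5, 325.6]
orientation: [-3.062, -0.702, 0.0]
contact_force: [0.1, 0.5, -0.4]
gripper_width: 0.995
```

Run:
```python
from h import *
s=st(); print(s['qpos']); plan([446.5,123.3,325])
```

```text
{'time_s': np.float64(3.517), 'eef_pos': array([446.922, 116.501, 325.633]), 'orientation': array([-3.062, -0.702,  0.   ]), 'contact_force': array([ 0.083,  0.526, -0.352]), 'moment': array([ 0.008, -0.05 ,  0.019]), 'gripper_width': np.float64(0.995)}
[2.51460741e-01 6.08780240e-03 1.84674070e+00 4.07951761e-04
 1.28903968e+00 1.37112181e+00]
tool offs [ 2.6 -6.3  0.6]
[[ 0.9    0.436 -0.   ]
 [ 0.436 -0.9    0.   ]
 [-0.    -0.    -1.   ]]
```

Call:
move_arm --moves '[{"offset": [2,-5,0],"turn": [0,0,0.11]},{"offset": [0,0,0],"turn": [0,0,0.11]},{"offset": [0,0,0],"turn": [0,0,0]},{"offset": [0,0,0],"turn": [0,0,0]},{"offset": [0,0,0],"turn": [0,0,0]},{"offset": [0,0,0],"turn": [0,0,0]}]'

```text
time_s: 4.02
eef_pos: [447.2, 120.8, 325.7]
orientation: [-3.119, -0.373, 0.0]
contact_force: [0.1, -0.2, -0.3]
gripper_width: 0.999
```

Run:
```python
from h import *
st(); c,_=snap('wrist','w2.png'); st(); print(proj(c,[446.5,121,220]))
a=cv2.imread('pics/w2.png')[160:240,275:365].astype(float)
a=255*(np.clip((a-15)/60,0,1))
cv2.imwrite('pics/w2d.png',cv2.resize(a.astype(np.uint8),None,fx=7,fy=7,interpolation=cv2.INTER_CUBIC))
```

```text
{'time_s': np.float64(4.017), 'eef_pos': array([447.196, 120.781, 325.663]), 'orientation': array([-3.119, -0.373,  0.   ]), 'contact_force': array([ 0.09 , -0.155, -0.269]), 'moment': array([-0.046, -0.044, -0.057]), 'gripper_width': np.float64(0.999)}
{'time_s': np.float64(4.067), 'eef_pos': array([447.247, 120.638, 325.658]), 'orientation': array([-3.12 , -0.372,  0.   ]), 'contact_force': array([-0.714, -1.081,  0.135]), 'moment': array([-0.055, -0.022,  0.03 ]), 'gripper_width': np.float64(0.998)}
[321.37832717 202.58274322]
```

View pics/w2.png

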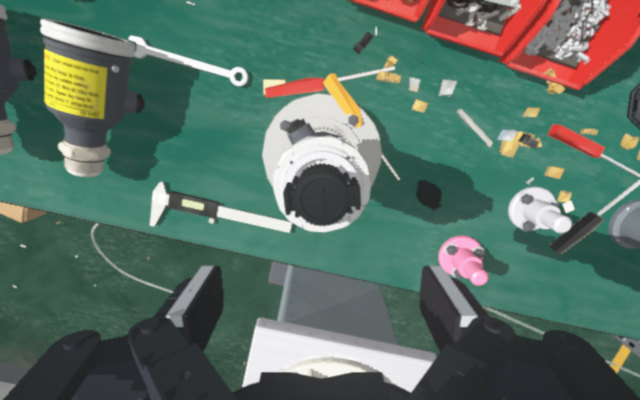

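View pics/w2d.png

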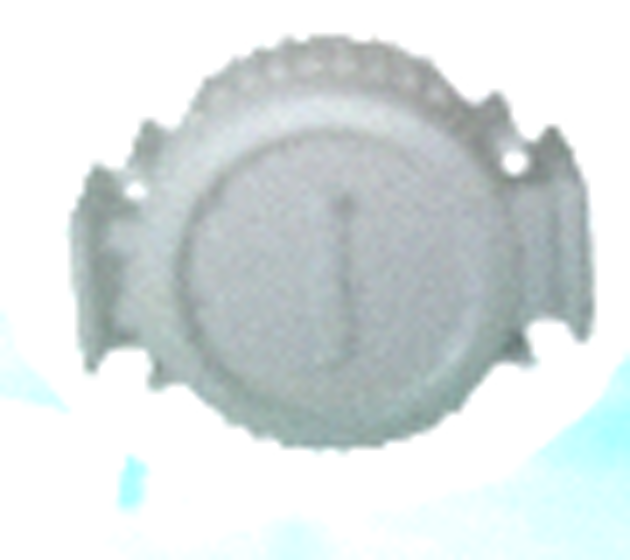

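Run:
```python
from h import *
c=manip.calibration('wrist')
P=lambda u,v,z:atz(c,275+(u+.5)/7-.5,160+(v+.5)/7-.5,z)
for nm,u,v,z in(('cen',335,275,220),('L1',75,230,222),('L2',90,370,222),('Lm',82,275,222),('R1',578,150,222),('R2',592,330,222),('Rm',586,245,222)):
    print(nm,P(u,v,z).round(1))
l=P(75,230,222)-P(90,370,222);r=P(578,150,222)-P(592,330,222);m=P(586,245,222)-P(82,275,222)
for d in(l,r,m): print(np.linalg.norm(d),np.degrees(np.arctan2(d[1],d[0])))
s=manip.sense(); m=R.from_rotvec(s['orientation']).as_matrix(); print('tool y ang',np.degrees(np.arctan2(m[1,1],m[0,1])),s['qpos'])
```

```text
cen [449.7 120.8 220. ]
L1 [448.6 149.3 222. ]
L2 [433.4 144.4 222. ]
Lm [443.8 147.5 222. ]
R1 [469.8  99.1 222. ]
R2 [450.8  92.3 222. ]
Rm [459.9  95.5 222. ]
15.937661572754731 17.694958432575984
20.23234195021385 19.750719763303923
54.47499072194125 -72.83728266630843
tool y ang -76.41135596896713 [2.60211265e-01 8.32101692e-03 1.84443342e+00 2.13594521e-05
 1.28884490e+00 1.59383507e+00]
```

Run:
```python
from h import *
plan([450,121,194]); print(manip.grip_depth)
```

```text
tool offs [  2.8   0.3 131.7]
[[ 0.972  0.235 -0.   ]
 [ 0.235 -0.972  0.   ]
 [-0.    -0.    -1.   ]]
18.700000000000003
```

Call:
move_arm --moves '[{"offset": [3,0,20],"turn": [0,0,-0.075]},{"offset": [0,0,25],"turn": [0,0,0]},{"offset": [0,0,25],"turn": [0,0,0]},{"offset": [0,0,10],"turn": [0,0,0]},{"offset": [0,0,0],"turn": [0,0,0]},{"offset": [0,0,0],"turn": [0,0,0]},{"offset": [0,0,0],"turn": [0,0,0]}]'

```text
time_s: 4.65
eef_pos: [451.2, 121.3, 247.0]
orientation: [-3.104, -0.485, -0.003]
contact_force: [0.6, 0.8, 0.1]
gripper_width: 0.997
```

Run:
```python
from h import *
st(); c,_=snap('wrist','w3.png'); plan([450,121,194]); snap('side','sd3.png')
a=cv2.imread('pics/w3.png')[200:400,220:420].astype(float)
a=255*(np.clip((a-5)/90,0,1))
cv2.imwrite('pics/w3d.png',cv2.resize(a.astype(np.uint8),None,fx=3,fy=3,interpolation=cv2.INTER_CUBIC))
```

```text
{'time_s': np.float64(4.65), 'eef_pos': array([451.223, 121.301, 246.979]), 'orientation': array([-3.104e+00, -4.850e-01, -3.000e-03]), 'contact_force': array([0.615, 0.845, 0.051]), 'moment': array([-0.033,  0.002,  0.015]), 'gripper_width': np.float64(0.997)}
tool offs [-1.5 -0.1 53.1]
[[ 0.952  0.305  0.002]
 [ 0.305 -0.952  0.001]
 [ 0.002  0.    -1.   ]]
```

View pics/w3.png

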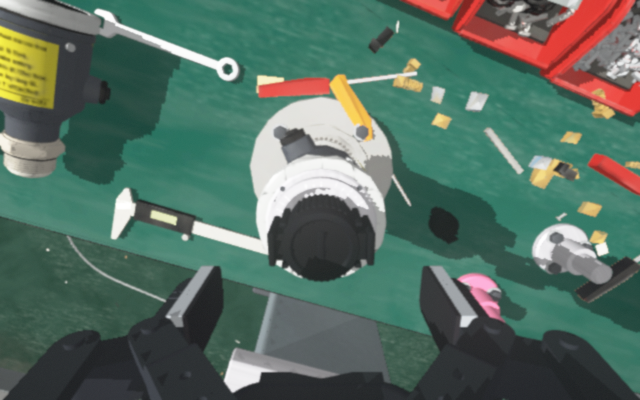

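View pics/w3d.png

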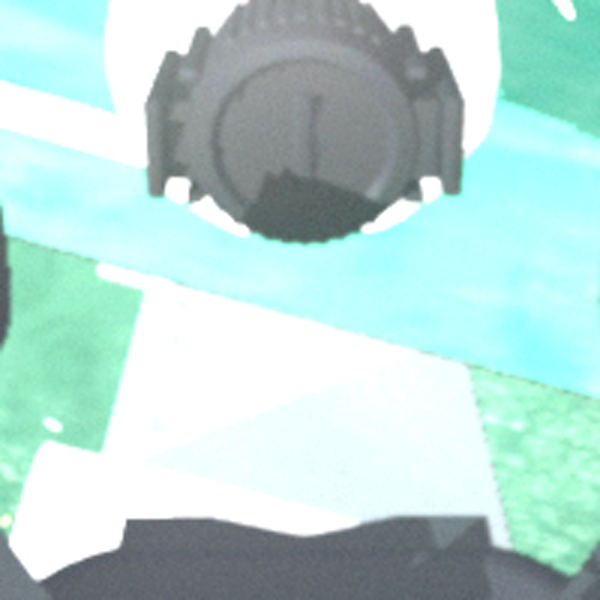

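Run:
```python
from h import *
c=manip.calibration('wrist')
P=lambda u,v,z:atz(c,220+(u+.5)/3-.5,200+(v+.5)/3-.5,z)
for nm,u,v,z in(('disc',315,148,220),('L',150,148,222),('R',462,148,222)): print(nm,P(u,v,z).round(1))
plan(((P(150,148,222)+P(462,148,222))/2))
```

```text
disc [449.1 119.2 220. ]
L [440.9 147.8 222. ]
R [458.1  94.3 222. ]
tool offs [-1.8 -0.2 25.1]
[[ 0.952  0.305  0.002]
 [ 0.305 -0.952  0.001]
 [ 0.002  0.    -1.   ]]
```

Call:
move_arm --moves '[{"offset": [-1.5,0,15],"turn": [0,0,0]},{"offset": [0,0,15],"turn": [0,0,0]},{"offset": [0,0,13],"turn": [0,0,0]},{"offset": [0,0,7],"turn": [0,0,0]},{"offset": [0,0,3],"turn": [0,0,0]},{"offset": [0,0,0],"turn": [0,0,0]},{"offset": [0,0,0],"turn": [0,0,0]}]'

```text
time_s: 5.33
eef_pos: [449.4, 120.8, 193.3]
orientation: [-3.104, -0.485, -0.001]
contact_force: [-0.3, 0.1, -0.3]
gripper_width: 0.999
```

Run:
```python
from h import *
st(); c,_=snap('wrist','w4.png'); plan([450,121,194]); snap('side','sd4.png')
a=cv2.imread('pics/w4.png')[200:400,170:470].astype(float)
a=255*(np.clip((a-5)/90,0,1))
cv2.imwrite('pics/w4d.png',cv2.resize(a.astype(np.uint8),None,fx=2.6,fy=2.6,interpolation=cv2.INTER_CUBIC))
crop('sd4.png','sd4c.png',240,340,120,200,7)
```

```text
{'time_s': np.float64(5.333), 'eef_pos': array([449.394, 120.766, 193.336]), 'orientation': array([-3.104e+00, -4.850e-01, -1.000e-03]), 'contact_force': array([-0.338,  0.135, -0.252]), 'moment': array([ 0.059, -0.026,  0.031]), 'gripper_width': np.float64(0.999)}
tool offs [ 0.5 -0.  -0.5]
[[ 0.952  0.305  0.001]
 [ 0.305 -0.952  0.   ]
 [ 0.001  0.    -1.   ]]
```

View pics/w4d.png

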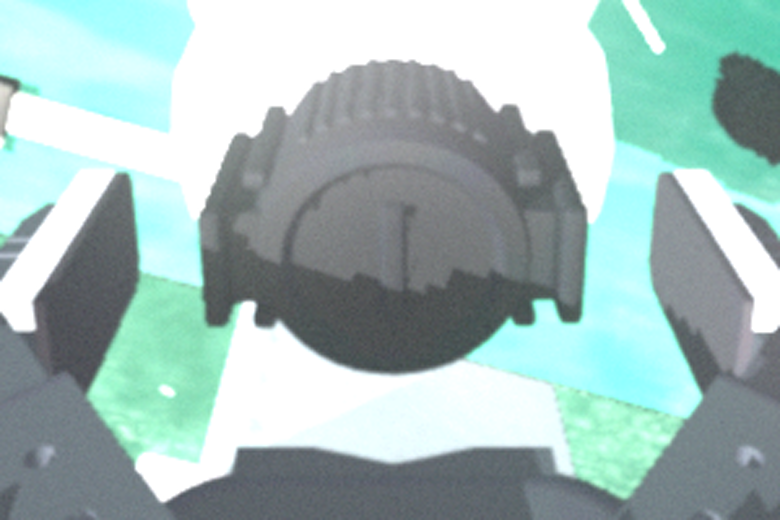

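View pics/sd4c.png

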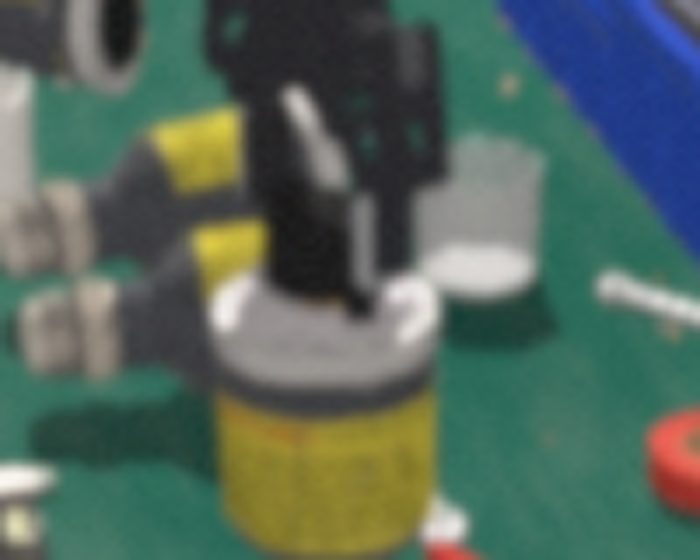

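Call:
move_arm --moves '[{"offset": [0,0,0],"turn": [0,0,0]},{"offset": [0,0,0],"turn": [0,0,0]},{"offset": [0,0,0],"turn": [0,0,0]},{"offset": [0,0,0],"turn": [0,0,0]},{"offset": [0,0,0],"turn": [0,0,0]},{"offset": [0,0,0],"turn": [0,0,0]}]' --hand 0.4

```text
time_s: 5.93
eef_pos: [448.9, 120.6, 192.7]
orientation: [3.104, 0.485, -0.0]
contact_force: [0.2, 0.1, -0.3]
gripper_width: 0.7
```

Call:
move_arm --moves '[{"offset": [0,0,0],"turn": [0,0,0]},{"offset": [0,0,0],"turn": [0,0,0]},{"offset": [0,0,0],"turn": [0,0,0]},{"offset": [0,0,0],"turn": [0,0,0]},{"offset": [0,0,0],"turn": [0,0,0]},{"offset": [0,0,0],"turn": [0,0,0]}]' --hand 0.25

```text
time_s: 6.43
eef_pos: [449.1, 120.7, 192.9]
orientation: [-3.104, -0.485, -0.001]
contact_force: [-1.3, 0.6, 5.4]
gripper_width: 0.627
```

Run:
```python
from h import *
st(); c,_=snap('wrist','w5.png')
a=cv2.imread('pics/w5.png')[200:400,170:470].astype(float)
a=255*(np.clip((a-5)/90,0,1))
cv2.imwrite('pics/w5d.png',cv2.resize(a.astype(np.uint8),None,fx=2.6,fy=2.6,interpolation=cv2.INTER_CUBIC))
```

```text
{'time_s': np.float64(6.433), 'eef_pos': array([449.054, 120.681, 192.947]), 'orientation': array([-3.104e+00, -4.850e-01, -1.000e-03]), 'contact_force': array([-1.281,  0.578,  5.399]), 'moment': array([-0.076,  0.246, -0.039]), 'gripper_width': np.float64(0.627)}
```

View pics/w5d.png

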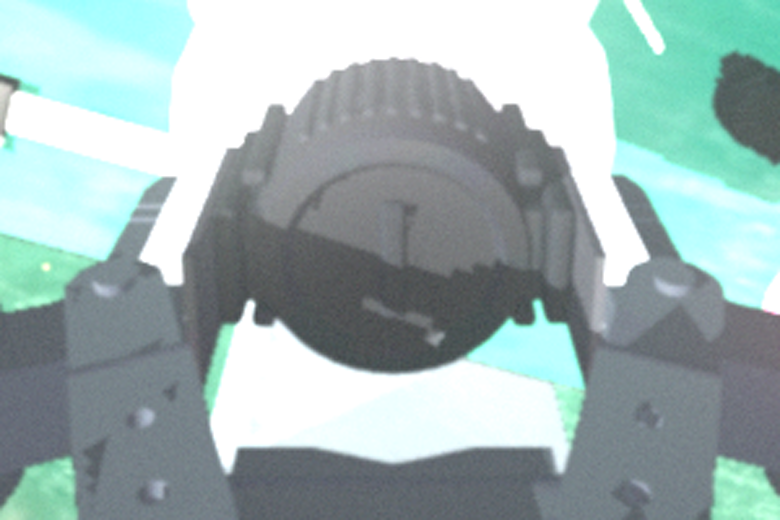

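Call:
move_arm --moves '[{"offset": [0,0,-0.7],"turn": [0,0,0]},{"offset": [0,0,0],"turn": [0,0,0]},{"offset": [0,0,0],"turn": [0,0,0]},{"offset": [0,0,0],"turn": [0,0,0]}]' --hand 0.17

```text
time_s: 6.82
eef_pos: [449.1, 120.7, 193.4]
orientation: [-3.104, -0.485, -0.0]
contact_force: [-0.5, -0.3, 2.8]
gripper_width: 0.587
```

Call:
move_arm --moves '[{"offset": [0,0,0],"turn": [0,0,0]},{"offset": [0,0,0],"turn": [0,0,0]},{"offset": [0,0,0],"turn": [0,0,0]},{"offset": [0,0,0],"turn": [0,0,0]}]' --hand 0.1

```text
time_s: 7.15
eef_pos: [449.1, 120.8, 193.8]
orientation: [-3.104, -0.485, -0.001]
contact_force: [-1.6, -0.9, 8.4]
gripper_width: 0.554
```

Run:
```python
from h import *
st(); c,_=snap('wrist','w6.png')
a=cv2.imread('pics/w6.png')[200:400,170:470].astype(float)
a=255*(np.clip((a-5)/90,0,1))
cv2.imwrite('pics/w6d.png',cv2.resize(a.astype(np.uint8),None,fx=2.6,fy=2.6,interpolation=cv2.INTER_CUBIC))
```

```text
{'time_s': np.float64(7.15), 'eef_pos': array([449.08 , 120.775, 193.803]), 'orientation': array([-3.104e+00, -4.850e-01, -1.000e-03]), 'contact_force': array([-1.586, -0.907,  8.398]), 'moment': array([0.024, 0.293, 0.031]), 'gripper_width': np.float64(0.554)}
```

View pics/w6d.png

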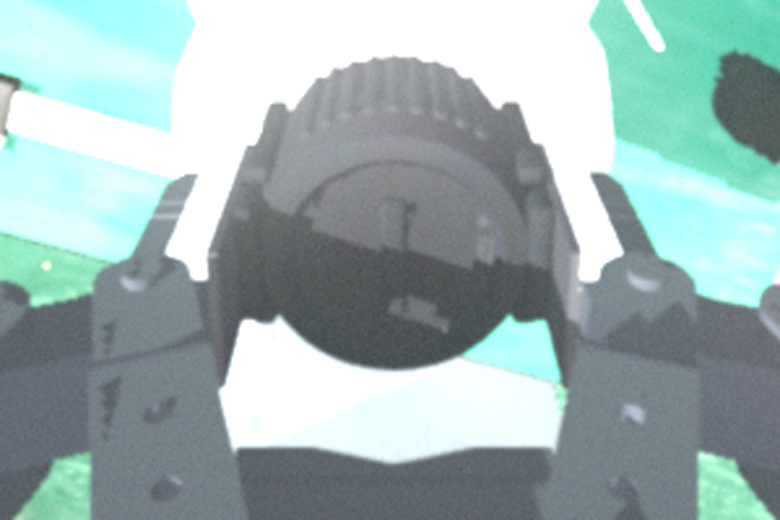

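Call:
move_arm --moves '[{"offset": [0,0,-0.7],"turn": [0,0,0]},{"offset": [0,0,0],"turn": [0,0,0]},{"offset": [0,0,0],"turn": [0,0,0]},{"offset": [0,0,0],"turn": [0,0,0]}]' --hand 0.06

```text
time_s: 7.53
eef_pos: [449.1, 120.8, 194.4]
orientation: [-3.104, -0.485, -0.001]
contact_force: [-0.8, -0.1, 7.3]
gripper_width: 0.536
```

Run:
```python
from h import *
st()
```

```text
{'time_s': np.float64(7.533), 'eef_pos': array([449.061, 120.795, 194.377]), 'orientation': array([-3.104e+00, -4.850e-01, -1.000e-03]), 'contact_force': array([-0.84 , -0.068,  7.288]), 'moment': array([ 0.012,  0.246, -0.025]), 'gripper_width': np.float64(0.536)}
```

Call:
move_arm --moves '[{"offset": [0,0,-0.6],"turn": [0,0,0]},{"offset": [0,0,0],"turn": [0,0,0]},{"offset": [0,0,0],"turn": [0,0,0]},{"offset": [0,0,0],"turn": [0,0,0]}]' --hand 0.03

```text
time_s: 7.87
eef_pos: [449.1, 120.8, 194.8]
orientation: [-3.104, -0.485, -0.001]
contact_force: [-0.5, -0.0, 6.9]
gripper_width: 0.529
```

Run:
```python
from h import *
st(); c,_=snap('wrist','w7.png')
a=cv2.imread('pics/w7.png')[200:400,170:470].astype(float)
a=255*(np.clip((a-5)/60,0,1))**.7
cv2.imwrite('pics/w7d.png',cv2.resize(a.astype(np.uint8),None,fx=2.6,fy=2.6,interpolation=cv2.INTER_CUBIC))
```

```text
{'time_s': np.float64(7.867), 'eef_pos': array([449.071, 120.773, 194.831]), 'orientation': array([-3.104e+00, -4.850e-01, -1.000e-03]), 'contact_force': array([-0.537, -0.039,  6.875]), 'moment': array([ 0.083,  0.192, -0.005]), 'gripper_width': np.float64(0.529)}
```

View pics/w7d.png

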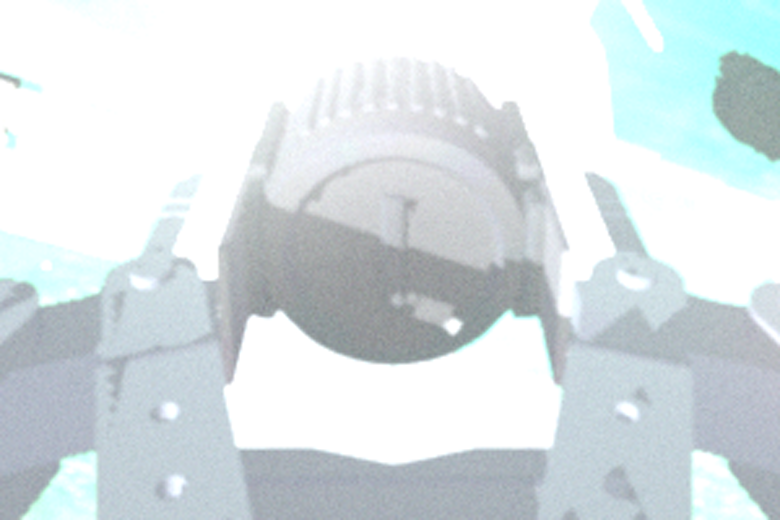

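Call:
move_arm --moves '[{"offset": [0,0,-0.5],"turn": [0,0,0]},{"offset": [0,0,0],"turn": [0,0,-0.02]},{"offset": [0,0,0],"turn": [0,0,-0.02]},{"offset": [0,0,0],"turn": [0,0,-0.02]},{"offset": [0,0,0],"turn": [0,0,0]},{"offset": [0,0,0],"turn": [0,0,0]}]' --hand 0.02

```text
time_s: 8.42
eef_pos: [448.9, 120.7, 195.0]
orientation: [3.088, 0.578, 0.0]
contact_force: [1.3, 1.5, 1.1]
gripper_width: 0.524
```

Run:
```python
from h import *
st()
```

```text
{'time_s': np.float64(8.417), 'eef_pos': array([448.938, 120.657, 195.045]), 'orientation': array([3.088, 0.578, 0.   ]), 'contact_force': array([1.286, 1.535, 1.059]), 'moment': array([ 0.212, -0.157,  0.07 ]), 'gripper_width': np.float64(0.524)}
```

Call:
move_arm --moves '[{"offset": [0,0,0],"turn": [0,0,-0.03]},{"offset": [0,0,0],"turn": [0,0,-0.03]},{"offset": [0,0,0],"turn": [0,0,-0.03]},{"offset": [0,0,0],"turn": [0,0,0]},{"offset": [0,0,0],"turn": [0,0,0]}]'

```text
time_s: 8.83
eef_pos: [448.9, 120.5, 195.1]
orientation: [3.059, 0.714, -0.0]
contact_force: [0.8, 0.2, 1.4]
gripper_width: 0.526
```

Run:
```python
from h import *
st(); c,_=snap('wrist','w8.png')
a=cv2.imread('pics/w8.png')[200:400,170:470].astype(float)
a=255*(np.clip((a-5)/60,0,1))**.7
cv2.imwrite('pics/w8d.png',cv2.resize(a.astype(np.uint8),None,fx=2.6,fy=2.6,interpolation=cv2.INTER_CUBIC))
```

```text
{'time_s': np.float64(8.833), 'eef_pos': array([448.876, 120.538, 195.053]), 'orientation': array([ 3.059,  0.714, -0.   ]), 'contact_force': array([0.751, 0.243, 1.431]), 'moment': array([ 0.081, -0.147,  0.102]), 'gripper_width': np.float64(0.526)}
```

View pics/w8d.png

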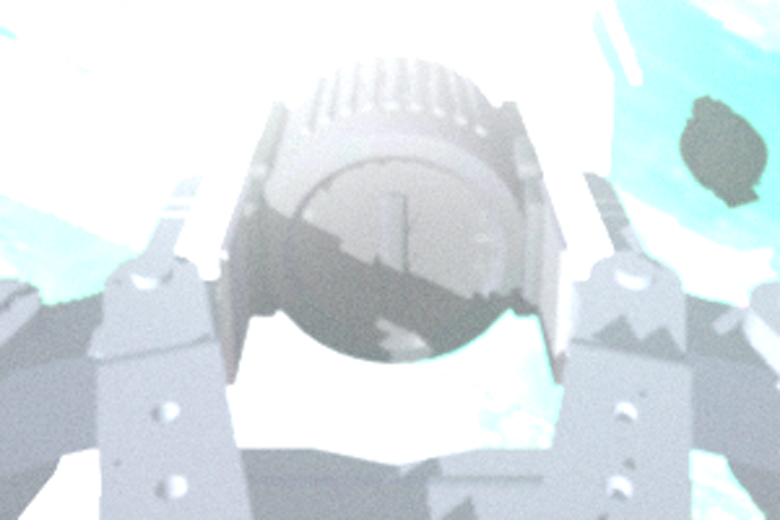

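Call:
move_arm --moves '[{"offset": [0,0,0],"turn": [0,0,-0.03]},{"offset": [0,0,0],"turn": [0,0,-0.03]},{"offset": [0,0,0],"turn": [0,0,-0.03]},{"offset": [0,0,0],"turn": [0,0,-0.03]},{"offset": [0,0,0],"turn": [0,0,-0.03]},{"offset": [0,0,0],"turn": [0,0,-0.03]},{"offset": [0,0,0],"turn": [0,0,-0.03]},{"offset": [0,0,0],"turn": [0,0,-0.03]},{"offset": [0,0,0],"turn": [0,0,-0.03]}]'

```text
time_s: 9.63
eef_pos: [448.7, 120.5, 195.1]
orientation: [2.934, 1.122, -0.001]
contact_force: [1.1, -1.1, 1.7]
gripper_width: 0.525
```

```bash
cat >> h.py <<'E'
def y():
    s=manip.sense(); m=R.from_rotvec(s['orientation']).as_matrix(); a=np.degrees(np.arctan2(m[1,0],m[0,0])); print('t',s['time_s'],'turned',round(a-17.76,2),'q6',s['qpos'][5].round(3),'mom',s['moment'].round(3),'F',s['contact_force'].round(2),'pos',s['eef_pos'].round(1),s['gripper_width'])
E
python3 -c "
from h import *
y()"
```

```text
t 9.6333 turned 24.08 q6 1.1 mom [-0.069 -0.11  -0.025] F [ 1.06 -1.11  1.73] pos [448.7 120.5 195.1] 0.5247850202773954
```

Call:
move_arm --moves '[{"offset": [0,0,0],"turn": [0,0,-0.015]},{"offset": [0,0,0],"turn": [0,0,-0.015]},{"offset": [0,0,0],"turn": [0,0,-0.015]},{"offset": [0,0,0],"turn": [0,0,0]},{"offset": [0,0,0],"turn": [0,0,0]}]'

```text
time_s: 10.05
eef_pos: [448.8, 120.5, 195.1]
orientation: [2.909, 1.186, -0.001]
contact_force: [-0.1, -0.0, 1.1]
gripper_width: 0.524
```

```bash
python3 -c "
from h import *
y()"
```

```text
t 10.05 turned 26.61 q6 1.056 mom [-0.247 -0.034 -0.042] F [-0.11 -0.04  1.07] pos [448.8 120.5 195.1] 0.5240347771594991
```

Call:
move_arm --moves '[{"offset": [0,0,0],"turn": [0,0,-0.015]},{"offset": [0,0,0],"turn": [0,0,-0.015]},{"offset": [0,0,0],"turn": [0,0,-0.015]},{"offset": [0,0,0],"turn": [0,0,0]},{"offset": [0,0,0],"turn": [0,0,0]}]'

```text
time_s: 10.47
eef_pos: [448.8, 120.6, 195.1]
orientation: [2.881, 1.252, -0.0]
contact_force: [-0.2, -1.3, 0.2]
gripper_width: 0.522
```

```bash
python3 -c "
from h import *
y()"
```

```text
t 10.4667 turned 29.22 q6 1.01 mom [-0.196 -0.006 -0.016] F [-0.19 -1.33  0.19] pos [448.8 120.6 195.1] 0.5216882403769358
```

Call:
move_arm --moves '[{"offset": [0,0,0],"turn": [0,0,-0.015]},{"offset": [0,0,0],"turn": [0,0,-0.015]},{"offset": [0,0,0],"turn": [0,0,-0.015]},{"offset": [0,0,0],"turn": [0,0,0]},{"offset": [0,0,0],"turn": [0,0,0]}]'

```text
time_s: 10.88
eef_pos: [448.8, 120.6, 195.1]
orientation: [-2.852, -1.317, 0.0]
contact_force: [-1.1, -0.5, 0.9]
gripper_width: 0.526
```

```bash
python3 -c "
from h import *
y()
c,_=snap('wrist','w9.png')
a=cv2.imread('pics/w9.png')[200:400,170:470].astype(float)
a=255*(np.clip((a-5)/60,0,1))**.7
cv2.imwrite('pics/w9d.png',cv2.resize(a.astype(np.uint8),None,fx=2.6,fy=2.6,interpolation=cv2.INTER_CUBIC))
y()"
```

```text
t 10.8833 turned 31.79 q6 0.965 mom [-0.188  0.027  0.021] F [-1.09 -0.49  0.94] pos [448.8 120.6 195.1] 0.5256904114001513
t 10.9333 turned 31.78 q6 0.965 mom [-0.19   0.024 -0.012] F [ 0.19 -1.47 -0.06] pos [448.8 120.7 195.1] 0.5215176862370595
```

View pics/w9d.png

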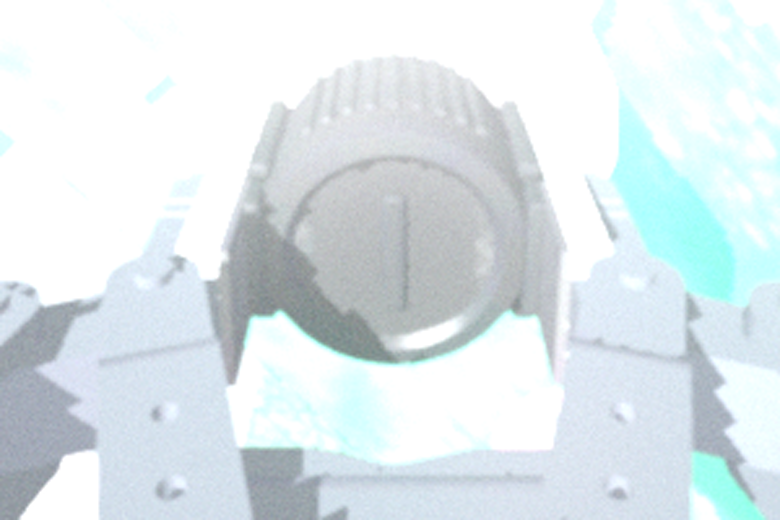

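Call:
move_arm --moves '[{"offset": [0,0,0],"turn": [0,0,-0.015]},{"offset": [0,0,0],"turn": [0,0,-0.015]},{"offset": [0,0,0],"turn": [0,0,-0.015]},{"offset": [0,0,0],"turn": [0,0,-0.015]},{"offset": [0,0,0],"turn": [0,0,0]}]'

```text
time_s: 11.35
eef_pos: [448.9, 120.7, 195.1]
orientation: [-2.811, -1.403, 0.0]
contact_force: [-0.9, -0.5, -1.0]
gripper_width: 0.522
```

```bash
python3 -c "
from h import *
y()"
```

```text
t 11.35 turned 35.31 q6 0.904 mom [-0.089  0.074 -0.062] F [-0.89 -0.48 -0.97] pos [448.9 120.7 195.1] 0.5222313062891455
```

Call:
move_arm --moves '[{"offset": [0,0,0],"turn": [0,0,-0.015]},{"offset": [0,0,0],"turn": [0,0,-0.015]},{"offset": [0,0,0],"turn": [0,0,-0.015]},{"offset": [0,0,0],"turn": [0,0,0]}]'

```text
time_s: 11.68
eef_pos: [448.9, 120.7, 195.1]
orientation: [-2.778, -1.466, -0.0]
contact_force: [-0.4, -0.4, -0.9]
gripper_width: 0.523
```

```bash
python3 -c "
from h import *
y()"
```

```text
t 11.6833 turned 37.88 q6 0.859 mom [-0.037  0.038 -0.032] F [-0.41 -0.36 -0.88] pos [448.9 120.7 195.1] 0.5226613552589349
```

Call:
move_arm --moves '[{"offset": [0,0,0],"turn": [0,0,-0.015]},{"offset": [0,0,0],"turn": [0,0,-0.015]},{"offset": [0,0,0],"turn": [0,0,-0.015]},{"offset": [0,0,0],"turn": [0,0,0]}]'

```text
time_s: 12.02
eef_pos: [448.9, 120.7, 195.2]
orientation: [-2.745, -1.528, -0.0]
contact_force: [-0.2, -1.5, -1.1]
gripper_width: 0.525
```

```bash
python3 -c "
from h import *
y()"
```

```text
t 12.0167 turned 40.46 q6 0.814 mom [ 0.02   0.024 -0.088] F [-0.21 -1.48 -1.1 ] pos [448.9 120.7 195.2] 0.5248121104519952
```

Call:
move_arm --moves '[{"offset": [0,0,0],"turn": [0,0,-0.015]},{"offset": [0,0,0],"turn": [0,0,-0.015]},{"offset": [0,0,0],"turn": [0,0,-0.015]},{"offset": [0,0,0],"turn": [0,0,0]}]'

```text
time_s: 12.35
eef_pos: [449.0, 120.7, 195.2]
orientation: [2.71, 1.59, 0.0]
contact_force: [-1.2, -0.2, -1.1]
gripper_width: 0.518
```

```bash
python3 -c "
from h import *
y()"
```

```text
t 12.35 turned 43.04 q6 0.769 mom [-0.038  0.001 -0.05 ] F [-1.17 -0.23 -1.07] pos [449.  120.7 195.2] 0.5180422326442279
```

Call:
move_arm --moves '[{"offset": [0,0,0],"turn": [0,0,-0.015]},{"offset": [0,0,0],"turn": [0,0,-0.015]},{"offset": [0,0,0],"turn": [0,0,-0.015]},{"offset": [0,0,0],"turn": [0,0,0]}]'

```text
time_s: 12.68
eef_pos: [449.0, 120.7, 195.2]
orientation: [2.673, 1.65, 0.0]
contact_force: [0.2, -0.5, 0.6]
gripper_width: 0.525
```

```bash
python3 -c "
from h import *
y()"
```

```text
t 12.6833 turned 45.62 q6 0.724 mom [-0.01   0.06  -0.033] F [ 0.19 -0.5   0.57] pos [449.  120.7 195.2] 0.5245649631027666
```

Call:
move_arm --moves '[{"offset": [0,0,0],"turn": [0,0,-0.015]},{"offset": [0,0,0],"turn": [0,0,-0.015]},{"offset": [0,0,0],"turn": [0,0,-0.015]},{"offset": [0,0,0],"turn": [0,0,0]}]'

```text
time_s: 13.02
eef_pos: [449.0, 120.7, 195.2]
orientation: [2.635, 1.71, 0.0]
contact_force: [-0.4, 0.8, 0.6]
gripper_width: 0.526
```

```bash
python3 -c "
from h import *
y()"
```

```text
t 13.0167 turned 48.2 q6 0.679 mom [-0.025  0.021 -0.   ] F [-0.45  0.81  0.64] pos [449.  120.7 195.2] 0.5258495856697395
```

Call:
move_arm --moves '[{"offset": [0,0,0],"turn": [0,0,-0.015]},{"offset": [0,0,0],"turn": [0,0,-0.015]},{"offset": [0,0,0],"turn": [0,0,-0.015]},{"offset": [0,0,0],"turn": [0,0,0]}]'

```text
time_s: 13.35
eef_pos: [449.0, 120.7, 195.3]
orientation: [2.596, 1.769, 0.0]
contact_force: [-0.2, -0.9, 2.5]
gripper_width: 0.524
```

```bash
python3 -c "
from h import *
y()"
```

```text
t 13.35 turned 50.78 q6 0.634 mom [0.    0.077 0.009] F [-0.21 -0.89  2.46] pos [449.  120.7 195.3] 0.5239792935126852
```

Call:
move_arm --moves '[{"offset": [0,0,0],"turn": [0,0,-0.015]},{"offset": [0,0,0],"turn": [0,0,-0.015]},{"offset": [0,0,0],"turn": [0,0,0]}]'

```text
time_s: 13.6
eef_pos: [449.0, 120.7, 195.3]
orientation: [2.569, 1.808, 0.0]
contact_force: [-0.6, 0.2, 3.3]
gripper_width: 0.525
```

```bash
python3 -c "
from h import *
y()"
```

```text
t 13.6 turned 52.5 q6 0.604 mom [-0.039  0.113 -0.055] F [-0.61  0.2   3.25] pos [449.  120.7 195.3] 0.5253107005421203
```

Call:
move_arm --moves '[{"offset": [0,0,0],"turn": [0,0,-0.015]},{"offset": [0,0,0],"turn": [0,0,-0.015]},{"offset": [0,0,0],"turn": [0,0,0]}]'

```text
time_s: 13.85
eef_pos: [449.1, 120.7, 195.3]
orientation: [2.542, 1.846, 0.001]
contact_force: [0.0, -0.1, 5.1]
gripper_width: 0.525
```

```bash
python3 -c "
from h import *
y()"
```

```text
t 13.85 turned 54.21 q6 0.574 mom [0.053 0.092 0.003] F [ 0.05 -0.12  5.08] pos [449.1 120.7 195.3] 0.5245771033655067
```

Call:
move_arm --moves '[{"offset": [0,0,0],"turn": [0,0,-0.015]},{"offset": [0,0,0],"turn": [0,0,-0.015]},{"offset": [0,0,0],"turn": [0,0,0]}]'

```text
time_s: 14.1
eef_pos: [449.1, 120.7, 195.3]
orientation: [2.514, 1.883, 0.001]
contact_force: [-1.1, 0.3, 5.1]
gripper_width: 0.526
```

```bash
python3 -c "
from h import *
y()"
```

```text
t 14.1 turned 55.92 q6 0.544 mom [-0.037  0.137 -0.005] F [-1.08  0.33  5.09] pos [449.1 120.7 195.3] 0.5259675036445683
```

Call:
move_arm --moves '[{"offset": [0,0,0],"turn": [0,0,-0.015]},{"offset": [0,0,0],"turn": [0,0,-0.015]},{"offset": [0,0,0],"turn": [0,0,0]}]'

```text
time_s: 14.35
eef_pos: [449.2, 120.7, 195.3]
orientation: [2.486, 1.921, 0.001]
contact_force: [-0.9, 0.1, 5.4]
gripper_width: 0.525
```

```bash
python3 -c "
from h import *
y()"
```

```text
t 14.35 turned 57.64 q6 0.514 mom [-0.004  0.086 -0.003] F [-0.9   0.07  5.37] pos [449.2 120.7 195.3] 0.52507858391153
```

Call:
move_arm --moves '[{"offset": [0,0,0],"turn": [0,0,-0.015]},{"offset": [0,0,0],"turn": [0,0,-0.015]},{"offset": [0,0,0],"turn": [0,0,0]}]'

```text
time_s: 14.6
eef_pos: [449.4, 120.7, 195.4]
orientation: [2.457, 1.957, 0.002]
contact_force: [1.4, 0.5, 4.9]
gripper_width: 0.525
```

```bash
python3 -c "
from h import *
y()"
```

```text
t 14.6 turned 59.33 q6 0.485 mom [-0.023 -0.154 -0.094] F [1.44 0.51 4.9 ] pos [449.4 120.7 195.4] 0.5249597638207953
```

Call:
move_arm --moves '[{"offset": [0,0,0],"turn": [0,0,-0.015]},{"offset": [0,0,0],"turn": [0,0,0]},{"offset": [0,0,0],"turn": [0,0,0]}]'

```text
time_s: 14.85
eef_pos: [449.4, 120.7, 195.4]
orientation: [2.443, 1.974, 0.001]
contact_force: [1.7, -0.5, 5.0]
gripper_width: 0.521
```

```bash
python3 -c "
from h import *
y()"
```

```text
t 14.85 turned 60.12 q6 0.471 mom [-0.04  -0.149 -0.146] F [ 1.65 -0.46  4.97] pos [449.4 120.7 195.4] 0.5214406466083829
```

Call:
move_arm --moves '[{"offset": [0,0,0],"turn": [0,0,-0.015]},{"offset": [0,0,0],"turn": [0,0,0]},{"offset": [0,0,0],"turn": [0,0,0]}]'

```text
time_s: 15.1
eef_pos: [449.4, 120.7, 195.4]
orientation: [2.428, 1.992, 0.002]
contact_force: [1.1, -0.1, 5.5]
gripper_width: 0.525
```

```bash
python3 -c "
from h import *
y()
c,_=snap('wrist','w10.png')
a=cv2.imread('pics/w10.png')[200:400,170:470].astype(float)
a=255*(np.clip((a-5)/60,0,1))**.7
cv2.imwrite('pics/w10d.png',cv2.resize(a.astype(np.uint8),None,fx=2.6,fy=2.6,interpolation=cv2.INTER_CUBIC))
y()"
```

```text
t 15.1 turned 60.97 q6 0.456 mom [-0.029 -0.167 -0.275] F [ 1.09 -0.07  5.51] pos [449.4 120.7 195.4] 0.5250621512498408
t 15.15 turned 60.96 q6 0.456 mom [-0.02  -0.143 -0.33 ] F [ 0.71 -1.08  4.41] pos [449.4 120.7 195.4] 0.5219961999852135
```

View pics/w10d.png

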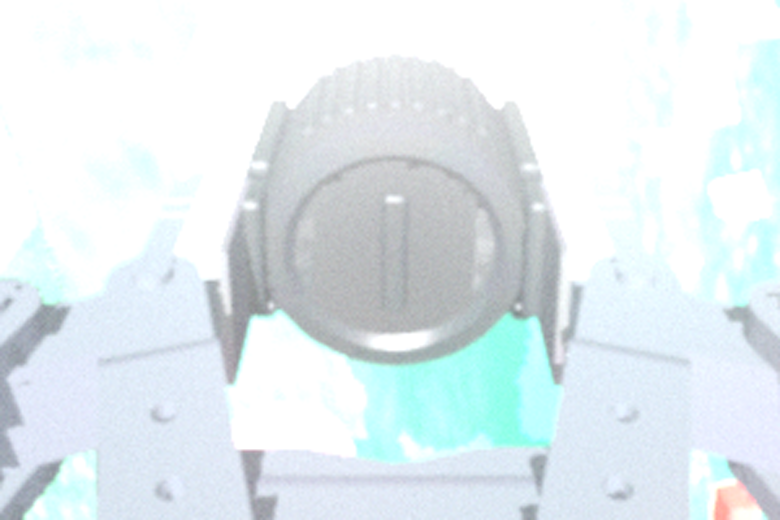

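Call:
move_arm --moves '[{"offset": [0,0,0],"turn": [0,0,0.015]},{"offset": [0,0,-1],"turn": [0,0,0]},{"offset": [0,0,-1],"turn": [0,0,0]},{"offset": [0,0,0],"turn": [0,0,0]},{"offset": [0,0,0],"turn": [0,0,0]}]'

```text
time_s: 15.57
eef_pos: [449.4, 120.7, 197.2]
orientation: [2.443, 1.975, 0.001]
contact_force: [4.3, -0.0, 0.4]
gripper_width: 0.524
```

```bash
python3 -c "
from h import *
y()"
```

```text
t 15.5667 turned 60.16 q6 0.47 mom [ 0.045 -0.745 -0.161] F [ 4.27 -0.03  0.39] pos [449.4 120.7 197.2] 0.5243580303372001
```

Call:
move_arm --moves '[{"offset": [0,0,-1],"turn": [0,0,0]},{"offset": [0,0,-1],"turn": [0,0,0]},{"offset": [0,0,0],"turn": [0,0,0]},{"offset": [0,0,0],"turn": [0,0,0]}]'

```text
time_s: 15.9
eef_pos: [449.2, 120.6, 199.0]
orientation: [2.443, 1.975, 0.001]
contact_force: [5.0, 0.4, -2.5]
gripper_width: 0.522
```

```bash
python3 -c "
from h import *
y()"
```

```text
t 15.9 turned 60.16 q6 0.47 mom [ 0.103 -0.88  -0.187] F [ 4.97  0.45 -2.51] pos [449.2 120.6 199. ] 0.5220877527134479
```

Call:
move_arm --moves '[{"offset": [0,1,-1],"turn": [0,0,0]},{"offset": [0,0,-1],"turn": [0,0,0]},{"offset": [0,0,0],"turn": [0,0,0]},{"offset": [0,0,0],"turn": [0,0,0]}]'

```text
time_s: 16.23
eef_pos: [449.4, 120.3, 200.9]
orientation: [-2.443, -1.975, 0.002]
contact_force: [2.0, 0.5, -4.3]
gripper_width: 0.52
```

```bash
python3 -c "
from h import *
y()
c,_=snap('wrist','w11.png')
a=cv2.imread('pics/w11.png')[200:400,170:470].astype(float)
a=255*(np.clip((a-5)/60,0,1))**.7
cv2.imwrite('pics/w11d.png',cv2.resize(a.astype(np.uint8),None,fx=2.6,fy=2.6,interpolation=cv2.INTER_CUBIC))
y()"
```

```text
t 16.2333 turned 60.15 q6 0.469 mom [ 0.052 -0.342 -0.187] F [ 2.03  0.45 -4.27] pos [449.4 120.3 200.9] 0.5198209246937203
t 16.2833 turned 60.15 q6 0.469 mom [ 0.109 -0.314 -0.192] F [ 1.85  0.3  -4.15] pos [449.4 120.3 200.9] 0.5204716353921974
```

View pics/w11d.png

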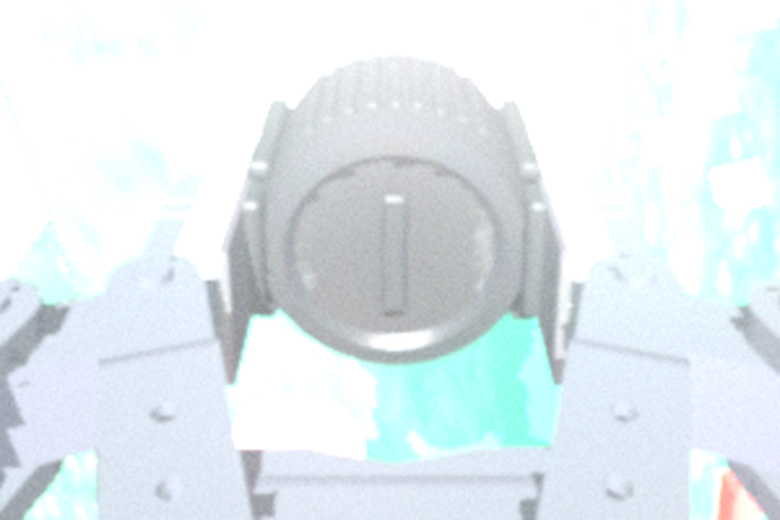

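Call:
move_arm --moves '[{"offset": [0,0.5,0],"turn": [0,0,0.015]},{"offset": [0,0,-1],"turn": [0,0,0]},{"offset": [0,0,-1],"turn": [0,0,0]},{"offset": [0,0,-1],"turn": [0,0,0]},{"offset": [0,0,0],"turn": [0,0,0]}]'

```text
time_s: 16.7
eef_pos: [450.0, 120.2, 204.3]
orientation: [-2.457, -1.957, 0.001]
contact_force: [-2.6, -0.6, -0.9]
gripper_width: 0.522
```

```bash
python3 -c "
from h import *
y()"
```

```text
t 16.7 turned 59.3 q6 0.484 mom [-0.044  0.372 -0.029] F [-2.6  -0.55 -0.89] pos [450.  120.2 204.3] 0.5221540759197613
```

Freed up. Lift on.

Call:
move_arm --moves '[{"offset": [0,-0.3,-2],"turn": [0,0,0]},{"offset": [0,0,-2],"turn": [0,0,0]},{"offset": [0,0,-3],"turn": [0,0,0]},{"offset": [0,0,-4],"turn": [0,0,0]},{"offset": [0,0,0],"turn": [0,0,0]}]'

```text
time_s: 17.12
eef_pos: [450.8, 120.6, 216.2]
orientation: [2.457, 1.956, 0.002]
contact_force: [-0.1, 0.4, -1.1]
gripper_width: 0.523
```

```bash
python3 -c "
from h import *
y()"
```

```text
t 17.1167 turned 59.3 q6 0.484 mom [0.025 0.03  0.015] F [-0.13  0.39 -1.1 ] pos [450.8 120.6 216.2] 0.5225455040653401
```

Call:
move_arm --moves '[{"offset": [0,0,-15],"turn": [0,0,0]},{"offset": [0,0,-20],"turn": [0,0,0]},{"offset": [0,0,-20],"turn": [0,0,0]},{"offset": [0,0,-20],"turn": [0,0,0]},{"offset": [0,0,-10],"turn": [0,0,0]},{"offset": [0,0,0],"turn": [0,0,0]}]'

```text
time_s: 17.62
eef_pos: [451.4, 120.7, 302.4]
orientation: [2.456, 1.956, 0.006]
contact_force: [0.7, 0.0, -2.0]
gripper_width: 0.523
```

```bash
python3 -c "
from h import *
y(); plan([445,-250,300])
snap('scene','sc12.png');crop('sc12.png','sc12c.png',200,420,70,270,3)"
```

```text
t 17.6167 turned 59.29 q6 0.484 mom [ 0.03   0.013 -0.017] F [ 0.75  0.05 -2.02] pos [451.4 120.7 302.4] 0.5233900244558436
tool offs [-362.7   76.9    1.9]
[[ 0.224  0.975  0.004]
 [ 0.975 -0.224  0.001]
 [ 0.002  0.004 -1.   ]]
```

View pics/sc12c.png

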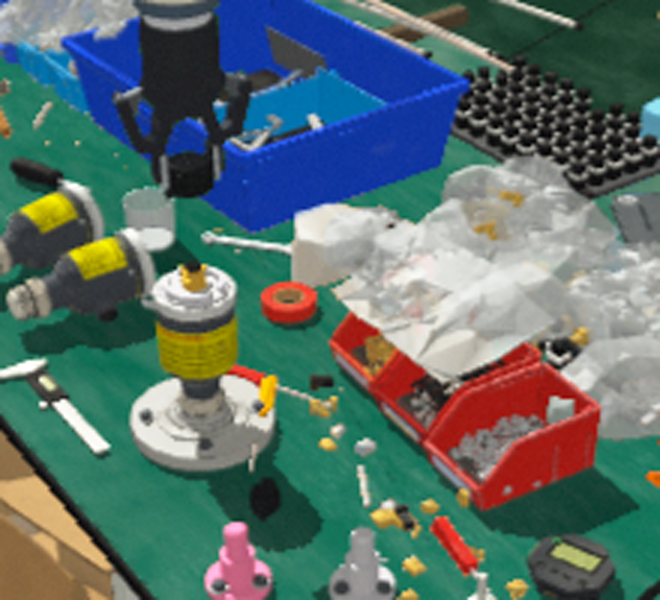

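Call:
move_arm --moves '[{"offset": [-15,3,0],"turn": [0,0,0]},{"offset": [-26,5.5,0],"turn": [0,0,0]},{"offset": [-26,5.5,0],"turn": [0,0,0]},{"offset": [-26,5.5,0],"turn": [0,0,0]},{"offset": [-26,5.5,0],"turn": [0,0,0]},{"offset": [-26,5.5,0],"turn": [0,0,0]},{"offset": [-26,5.5,0],"turn": [0,0,0]},{"offset": [-26,5.5,0],"turn": [0,0,0]},{"offset": [-26,5.5,0],"turn": [0,0,0]},{"offset": [-26,5.5,0],"turn": [0,0,0]}]'

```text
time_s: 18.5
eef_pos: [444.5, -135.1, 298.5]
orientation: [-2.456, -1.956, 0.002]
contact_force: [0.7, -0.1, -0.9]
gripper_width: 0.52
```

Call:
move_arm --moves '[{"offset": [-26,5.5,0],"turn": [0,0,0]},{"offset": [-26,5.5,0],"turn": [0,0,0]},{"offset": [-26,5.5,0],"turn": [0,0,0]},{"offset": [-25,5.5,0],"turn": [0,0,0]},{"offset": [-10,2,0],"turn": [0,0,0]},{"offset": [0,0,0],"turn": [0,0,0]},{"offset": [0,0,0],"turn": [0,0,0]},{"offset": [0,0,0],"turn": [0,0,0]},{"offset": [0,0,0],"turn": [0,0,0]}]'

```text
time_s: 19.25
eef_pos: [443.4, -248.3, 299.8]
orientation: [-2.456, -1.958, -0.0]
contact_force: [-0.9, -0.1, -1.1]
gripper_width: 0.524
```

```bash
python3 -c "
from h import *
y(); c,_=snap('wrist','w13.png'); y(); print(proj(c,[445,-192,72]))"
```

```text
t 19.25 turned 59.35 q6 -0.289 mom [-0.023  0.006  0.001] F [-0.88 -0.13 -1.14] pos [ 443.4 -248.3  299.8] 0.524370070450023
t 19.3 turned 59.36 q6 -0.289 mom [0.026 0.103 0.013] F [-0.02  0.27 -1.2 ] pos [ 443.6 -248.4  300. ] 0.520885542002517
[311.65418279 119.04225534]
```

View pics/w13.png

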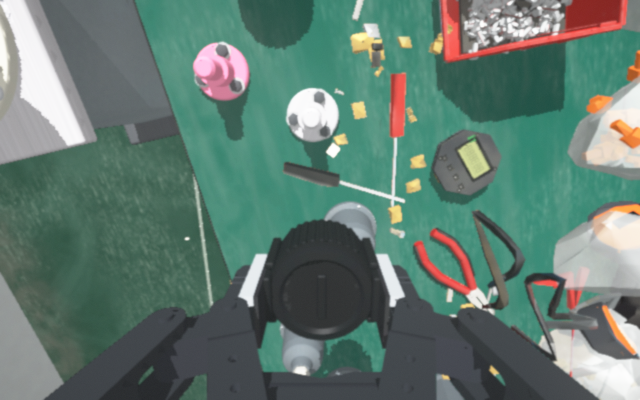

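```bash
python3 -c "
from h import *
crop('w13.png','w13c.png',270,355,75,155,7)
c=manip.calibration('wrist')
for p in ([445,-192,72],[445,-192,0],[445,-192,40]): print((proj(c,p)-[270,75])*7+3)
print(np.linalg.norm(proj(c,[456,-192,72])-proj(c,[445,-192,72]))*7)
"
```

```text
[293.35817078 310.46828993]
[304.58052363 286.44977506]
[298.8330905  298.75065438]
72.73264474514811
```

View pics/w13c.png

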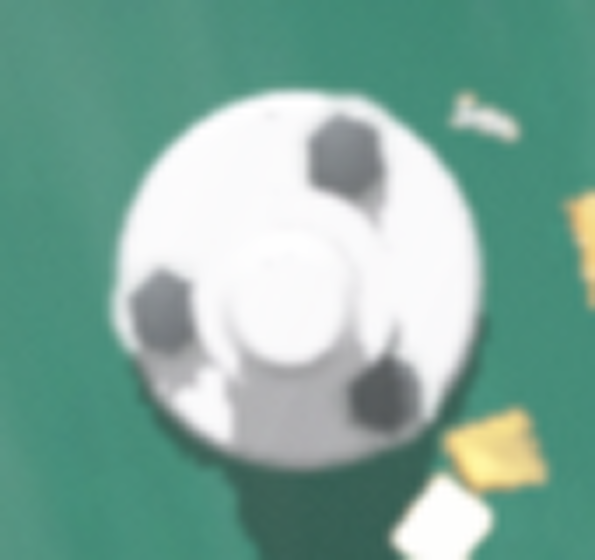

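```bash
python3 -c "
from h import *
c=manip.calibration('wrist')
P=lambda u,v,z:atz(c,270+(u-3)/7,75+(v-3)/7,z)
print(P(290,300,72),P(300,279,6)); y()
print(ray(c,0,0)[0])
# hough/ellipse on foot
im=cv2.imread('pics/w13.png'); hsv=cv2.cvtColor(im,cv2.COLOR_BGR2HSV)
m=(hsv[...,1]<60).astype(np.uint8); m[:80]=0;m[150:]=0;m[:,:280]=0;m[:,345:]=0
n,l,s,ce=cv2.connectedComponentsWithStats(m); i=1+np.argmax(s[1:,4]); pts=np.argwhere(l==i)[:,::-1].astype(np.int32)
print(s[i],cv2.minEnclosingCircle(cv2.convexHull(pts)))
(cx,cy),r=cv2.minEnclosingCircle(cv2.convexHull(pts)); print(atz(c,cx,cy,6))
"
```

```text
[ 444.85999247 -190.38983995   72.        ] [ 444.70613645 -190.31582535    6.        ]
t 19.3 turned 59.36 q6 -0.289 mom [0.026 0.103 0.013] F [-0.02  0.27 -1.2 ] pos [ 443.6 -248.4  300. ] 0.520885542002517
[ 460.16469481 -173.23589697  442.66976935]
[ 286   88   53   55 2301] ((312.67242431640625, 114.67241668701172), 27.660741806030273)
[ 444.93445867 -190.66922549    6.        ]
```

```bash
python3 -c "
from h import *
a=cv2.imread('pics/w13.png')[210:350,240:400].astype(float)
a=255*(np.clip((a-5)/60,0,1))**.7
cv2.imwrite('pics/w13d.png',cv2.resize(a.astype(np.uint8),None,fx=4.5,fy=4.5,interpolation=cv2.INTER_CUBIC))
c=manip.calibration('wrist'); s=manip.sense(); m=R.from_rotvec(s['orientation']).as_matrix()
Q=lambda p:(proj(c,s['eef_pos']+m@np.array(p,float))-[240,210])*4.5+2
print('axis',Q([0,0,-24.6]),'x+10',Q([10,0,-24.6]),'x-10',Q([-10,0,-24.6]),'y+22.5',Q([0,22.5,-24.6]),Q([22.5,0,-24.6]),Q([-22.5,0,-24.6]))
"
```

```text
axis [374.61004524 404.50532184] x+10 [374.8102197  304.35311217] x-10 [374.41853959 500.32031754] y+22.5 [628.0083939  404.66913441] [375.07355108 172.60193417] [374.19051275 614.40776099]
```

View pics/w13d.png

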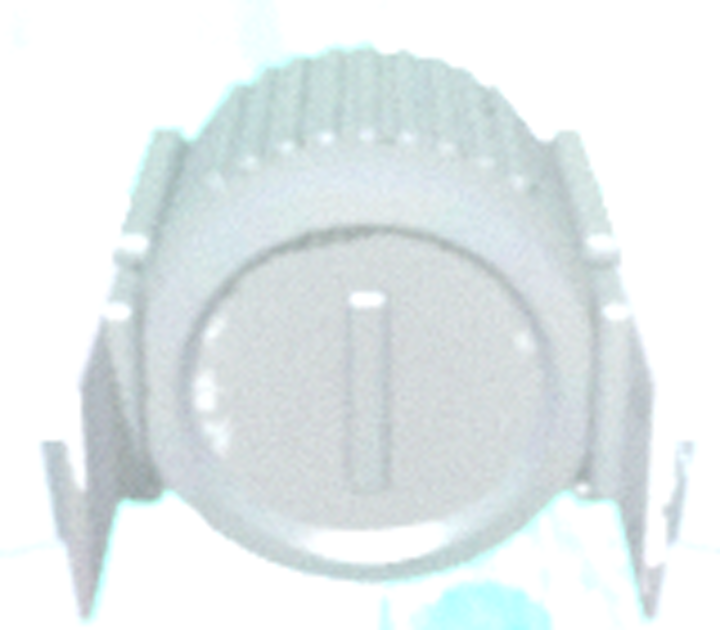

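```bash
python3 -c "
from h import *
a=manip.calibration('scene');b=manip.calibration('side')
print('probe top',atz(a,361,262,130),atz(b,339,291,130)); print('base',atz(a,359,303,0),atz(b,337,350,0))
plan([445,-191.8,130])"
```

```text
probe top [ 458.34495915 -349.35257952  130.        ] [ 461.6826316  -345.34082065  130.        ]
base [ 448.12323024 -364.69047995    0.        ] [ 4.55724033e+02 -3.67925547e+02 -1.13686838e-13]
tool offs [ 55.4 -11.2 170. ]
[[ 0.223  0.975 -0.   ]
 [ 0.975 -0.223  0.   ]
 [ 0.    -0.    -1.   ]]
```

Call:
move_arm --moves '[{"offset": [15,-3,0],"turn": [0,0,0]},{"offset": [20,-4,10],"turn": [0,0,0]},{"offset": [20.4,-4.2,20],"turn": [0,0,0]},{"offset": [0,0,30],"turn": [0,0,0]},{"offset": [0,0,30],"turn": [0,0,0]},{"offset": [0,0,30],"turn": [0,0,0]},{"offset": [0,0,25],"turn": [0,0,0]},{"offset": [0,0,15],"turn": [0,0,0]},{"offset": [0,0,10],"turn": [0,0,0]},{"offset": [0,0,0],"turn": [0,0,0]}]'

```text
time_s: 20.13
eef_pos: [444.1, -192.0, 128.6]
orientation: [-2.455, -1.956, 0.002]
contact_force: [-0.3, 0.6, -1.8]
gripper_width: 0.525
```

Call:
move_arm --moves '[{"offset": [0,0,20],"turn": [0,0,0]},{"offset": [0,0,10],"turn": [0,0,0]},{"offset": [0,0,4],"turn": [0,0,0]},{"offset": [0,0,0],"turn": [0,0,0]},{"offset": [0,0,0],"turn": [0,0,0]},{"offset": [0,0,0],"turn": [0,0,0]},{"offset": [0,0,0],"turn": [0,0,0]}]'

```text
time_s: 20.72
eef_pos: [445.6, -193.3, 97.0]
orientation: [2.457, 1.956, 0.001]
contact_force: [-0.3, 0.0, -0.8]
gripper_width: 0.522
```

```bash
python3 -c "
from h import *
y(); plan([445,-191.8,61.4])
snap('scene','sc14.png');crop('sc14.png','sc14c.png',270,370,190,290,6)
snap('side','sd14.png');crop('sd14.png','sd14c.png',255,365,210,310,6); snap('wrist','w14.png')"
```

```text
t 20.7167 turned 59.29 q6 -0.186 mom [-0.046 -0.018  0.006] F [-0.28  0.01 -0.81] pos [ 445.6 -193.3   97. ] 0.5224283338426753
tool offs [ 1.3 -1.  35.6]
[[ 0.224  0.975  0.001]
 [ 0.975 -0.224 -0.001]
 [-0.     0.001 -1.   ]]
```

View pics/sc14c.png

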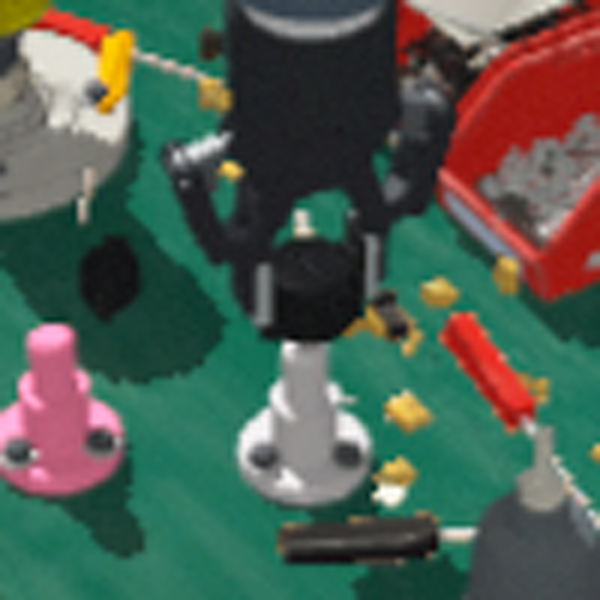

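View pics/sd14c.png

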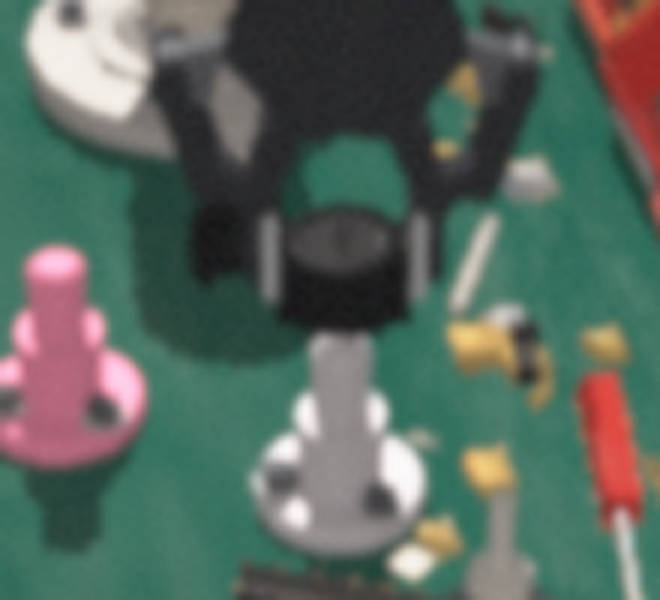

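View pics/w14.png

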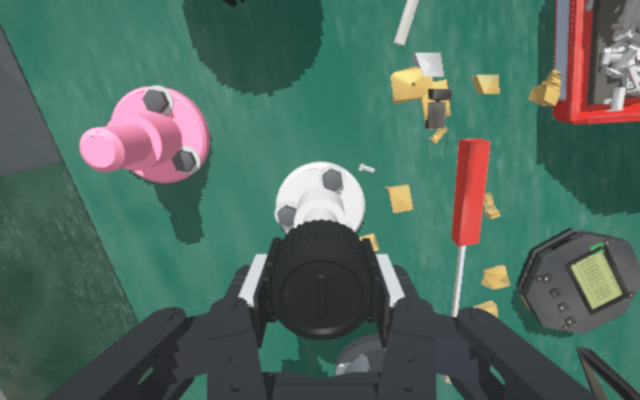

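```bash
cat > ov.py <<'E'
from h import *
import sys
def circ(c,x,y,z,r,off,k):
    t=np.linspace(0,2*np.pi,60); return np.array([(proj(c,[x+r*np.cos(a),y+r*np.sin(a),z])-off)*k+k/2-.5 for a in t]).astype(np.int32)
def ov(n,f,g,off,wh,k,cap,post,ztcp):
    c=manip.calibration(n); im=cv2.imread('pics/'+f)[off[1]:off[1]+wh[1],off[0]:off[0]+wh[0]]
    im=cv2.resize(im,None,fx=k,fy=k,interpolation=cv2.INTER_CUBIC); o=np.array(off)
    z0=ztcp-15.4
    for z,r in((z0+40,22.5),(z0+6,22.5)): cv2.polylines(im,[circ(c,*cap,z,r,o,k)],True,(0,255,255),1)
    for z,r in((72,8),(69,11),(40,11),(40,16.5),(6,32)): cv2.polylines(im,[circ(c,*post,z,r,o,k)],True,(0,0,255),1)
    cv2.imwrite('pics/'+g,im)
E
python3 -c "
from ov import *
cap=(445.6+.3,-193.3+1.2)
ov('scene','sc14.png','o1.png',(270,200),(100,85),7,cap,(445.3,-190.6),97)
ov('side','sd14.png','o2.png',(255,210),(100,85),7,cap,(445.3,-190.6),97)
a=cv2.imread('pics/o1.png');b=cv2.imread('pics/o2.png')
"
```

```text
(no output)
```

View pics/o1.png

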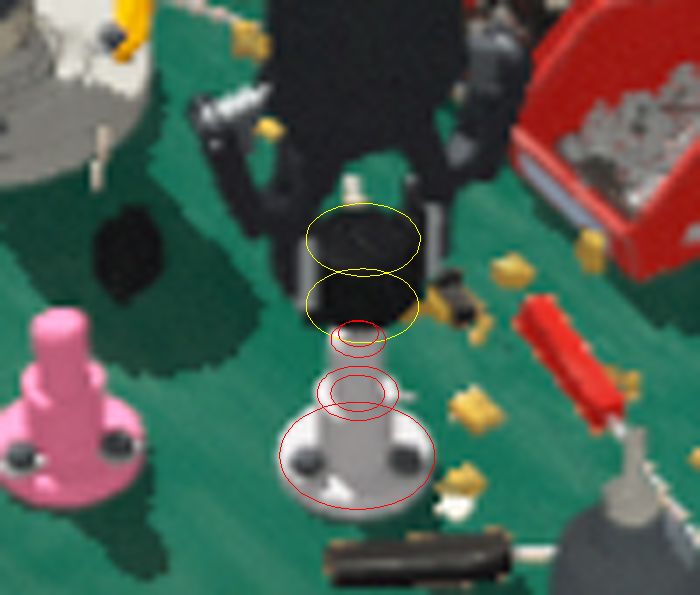

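View pics/o2.png

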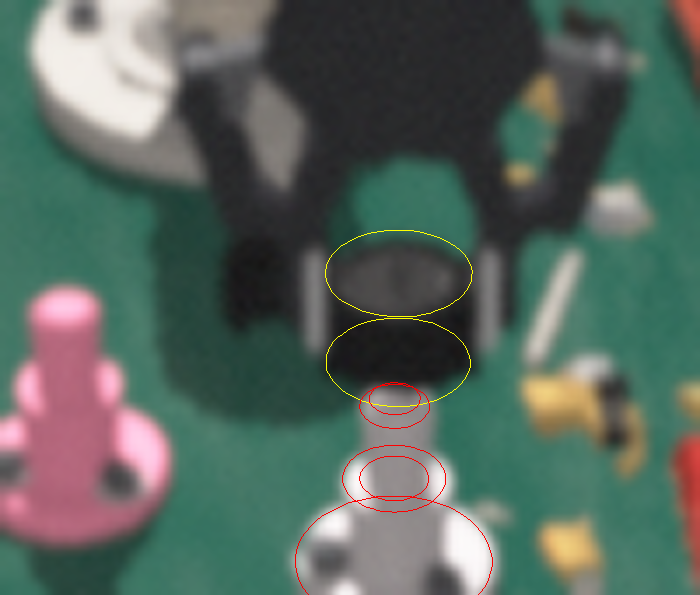

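Call:
move_arm --moves '[{"offset": [1.3,-1,5],"turn": [0,0,0]},{"offset": [0,0,6],"turn": [0,0,0]},{"offset": [0,0,6],"turn": [0,0,0]},{"offset": [0,0,0],"turn": [0,0,0]},{"offset": [0,0,0],"turn": [0,0,0]},{"offset": [0,0,0],"turn": [0,0,0]}]'

```text
time_s: 21.37
eef_pos: [444.3, -191.5, 78.9]
orientation: [-2.457, -1.956, 0.0]
contact_force: [0.7, 0.6, -1.4]
gripper_width: 0.523
```

```bash
python3 -c "
from ov import *
y(); 
snap('scene','sc15.png'); snap('side','sd15.png'); s=manip.sense()['eef_pos']
cap=(s[0]+.3,s[1]+1.2)
ov('scene','sc15.png','o3.png',(270,200),(100,85),7,cap,(445.3,-190.6),s[2])
ov('side','sd15.png','o4.png',(255,220),(100,85),7,cap,(445.3,-190.6),s[2])
"
```

```text
t 21.3667 turned 59.29 q6 -0.184 mom [ 0.037 -0.004  0.027] F [ 0.74  0.55 -1.37] pos [ 444.3 -191.5   78.9] 0.5230712535352758
```

View pics/o3.png

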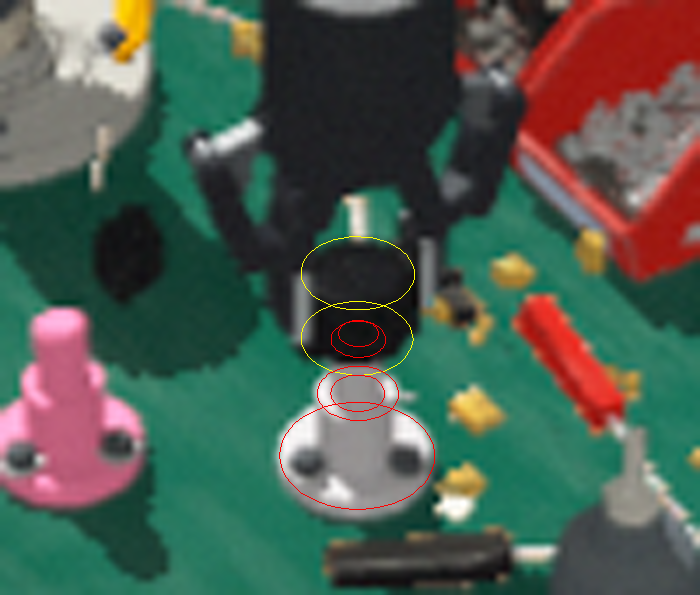

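View pics/o4.png

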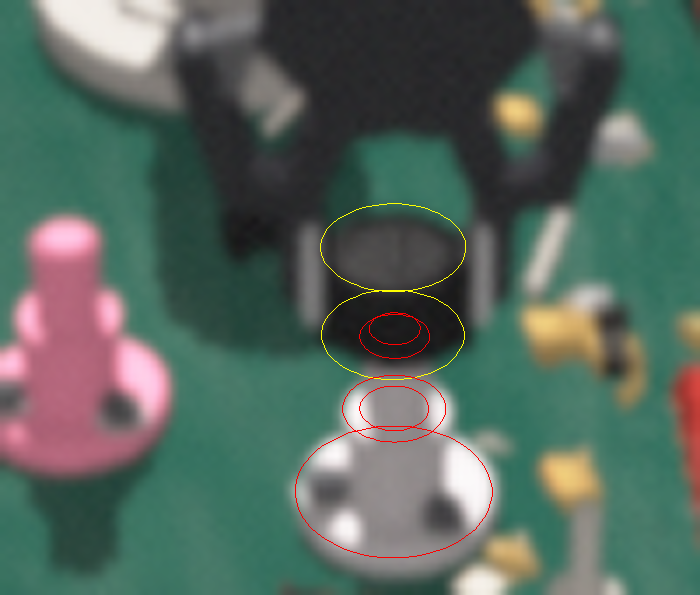

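Call:
move_arm --moves '[{"offset": [0,0.7,1],"turn": [0,0,0]},{"offset": [0,0,1],"turn": [0,0,0]},{"offset": [0,0,1],"turn": [0,0,0]},{"offset": [0,0,1],"turn": [0,0,0]},{"offset": [0,0,0],"turn": [0,0,0]},{"offset": [0,0,0],"turn": [0,0,0]}]'

```text
time_s: 21.97
eef_pos: [445.0, -191.7, 75.1]
orientation: [-2.458, -1.957, 0.0]
contact_force: [-0.4, 0.8, -1.4]
gripper_width: 0.526
```

```bash
python3 -c "
from h import *
y()"
```

```text
t 21.9667 turned 59.29 q6 -0.184 mom [-0.041 -0.033  0.011] F [-0.42  0.83 -1.4 ] pos [ 445.  -191.7   75.1] 0.5257079752306844
```

Call:
move_arm --moves '[{"offset": [0,0,1],"turn": [0,0,0]},{"offset": [0,0,1],"turn": [0,0,0]},{"offset": [0,0,1],"turn": [0,0,0]},{"offset": [0,0,0],"turn": [0,0,0]},{"offset": [0,0,0],"turn": [0,0,0]}]'

```text
time_s: 22.38
eef_pos: [445.0, -191.7, 72.1]
orientation: [-2.458, -1.957, 0.0]
contact_force: [-0.8, 0.3, -1.5]
gripper_width: 0.524
```

```bash
python3 -c "
from h import *
y()"
```

```text
t 22.3833 turned 59.29 q6 -0.184 mom [0.019 0.038 0.026] F [-0.85  0.29 -1.47] pos [ 445.  -191.7   72.1] 0.5243871017629178
```

Call:
move_arm --moves '[{"offset": [0,0,1],"turn": [0,0,0]},{"offset": [0,0,1],"turn": [0,0,0]},{"offset": [0,0,1],"turn": [0,0,0]},{"offset": [0,0,1],"turn": [0,0,0]},{"offset": [0,0,1],"turn": [0,0,0]},{"offset": [0,0,1],"turn": [0,0,0]},{"offset": [0,0,1],"turn": [0,0,0]},{"offset": [0,0,0],"turn": [0,0,0]},{"offset": [0,0,0],"turn": [0,0,0]}]'

```text
time_s: 23.13
eef_pos: [445.0, -191.7, 65.1]
orientation: [-2.458, -1.957, 0.0]
contact_force: [-0.2, 0.4, -1.4]
gripper_width: 0.524
```

```bash
python3 -c "
from h import *
y()"
```

```text
t 23.1333 turned 59.29 q6 -0.184 mom [ 0.077 -0.031 -0.043] F [-0.22  0.41 -1.36] pos [ 445.  -191.7   65.1] 0.5244726257563563
```

Call:
move_arm --moves '[{"offset": [0,0,1],"turn": [0,0,0]},{"offset": [0,0,1],"turn": [0,0,0]},{"offset": [0,0,0.5],"turn": [0,0,0]},{"offset": [0,0,0],"turn": [0,0,0]},{"offset": [0,0,0],"turn": [0,0,0]}]'

```text
time_s: 23.55
eef_pos: [445.0, -191.7, 62.6]
orientation: [-2.458, -1.957, 0.0]
contact_force: [-0.4, 0.2, -0.5]
gripper_width: 0.523
```

```bash
python3 -c "
from h import *
y()"
```

```text
t 23.55 turned 59.29 q6 -0.184 mom [-0.041 -0.045  0.055] F [-0.35  0.15 -0.54] pos [ 445.  -191.7   62.6] 0.5225474176742966
```

Call:
move_arm --moves '[{"offset": [0,0,0.5],"turn": [0,0,0]},{"offset": [0,0,0.5],"turn": [0,0,0]},{"offset": [0,0,0],"turn": [0,0,0]},{"offset": [0,0,0],"turn": [0,0,0]}]'

```text
time_s: 23.88
eef_pos: [445.0, -191.7, 61.6]
orientation: [-2.458, -1.957, 0.0]
contact_force: [0.8, 0.2, -1.0]
gripper_width: 0.521
```

```bash
python3 -c "
from h import *
y()"
```

```text
t 23.8833 turned 59.29 q6 -0.184 mom [-0.022  0.013 -0.004] F [ 0.84  0.2  -0.96] pos [ 445.  -191.7   61.6] 0.5209548270065288
```

Call:
move_arm --moves '[{"offset": [0,0,0.5],"turn": [0,0,0]},{"offset": [0,0,0],"turn": [0,0,0]},{"offset": [0,0,0],"turn": [0,0,0]}]'

```text
time_s: 24.13
eef_pos: [445.0, -191.7, 61.1]
orientation: [-2.458, -1.957, 0.0]
contact_force: [0.3, 0.3, -1.7]
gripper_width: 0.522
```

```bash
python3 -c "
from h import *
y()"
```

```text
t 24.1333 turned 59.29 q6 -0.184 mom [ 0.026 -0.    -0.015] F [ 0.32  0.33 -1.72] pos [ 445.  -191.7   61.1] 0.5216824214158788
```

Call:
move_arm --moves '[{"offset": [0,0,0.5],"turn": [0,0,0]},{"offset": [0,0,0],"turn": [0,0,0]},{"offset": [0,0,0],"turn": [0,0,0]}]'

```text
time_s: 24.38
eef_pos: [445.1, -191.7, 61.0]
orientation: [2.458, 1.957, 0.0]
contact_force: [-0.2, 1.2, 4.5]
gripper_width: 0.521
```

```bash
python3 -c "
from h import *
y()"
```

```text
t 24.3833 turned 59.29 q6 -0.184 mom [0.095 0.29  0.004] F [-0.18  1.16  4.5 ] pos [ 445.1 -191.7   61. ] 0.520594088326288
```

Call:
move_arm --moves '[{"offset": [0,0,0],"turn": [0,0,0]},{"offset": [0,0,0],"turn": [0,0,0]},{"offset": [0,0,0],"turn": [0,0,0]}]' --hand 0.15

```text
time_s: 24.63
eef_pos: [445.0, -191.7, 60.5]
orientation: [-2.458, -1.957, 0.0]
contact_force: [-0.3, -0.1, -0.8]
gripper_width: 0.576
```

Call:
move_arm --moves '[{"offset": [0,0,0],"turn": [0,0,0]},{"offset": [0,0,0],"turn": [0,0,0]},{"offset": [0,0,0],"turn": [0,0,0]}]' --hand 0.3

```text
time_s: 24.88
eef_pos: [445.0, -191.7, 60.6]
orientation: [-2.458, -1.957, 0.0]
contact_force: [-0.9, 0.0, -1.2]
gripper_width: 0.65
```

Call:
move_arm --moves '[{"offset": [0,0,0],"turn": [0,0,0]},{"offset": [0,0,0],"turn": [0,0,0]},{"offset": [0,0,0],"turn": [0,0,0]},{"offset": [0,0,0],"turn": [0,0,0]},{"offset": [0,0,0],"turn": [0,0,0]},{"offset": [0,0,0],"turn": [0,0,0]}]' --hand 0.9

```text
time_s: 25.38
eef_pos: [445.1, -191.7, 60.7]
orientation: [2.458, 1.957, 0.0]
contact_force: [-0.2, -0.1, -0.9]
gripper_width: 0.951
```

```bash
python3 -c "
from h import *
y();snap('wrist','w16.png')
a=cv2.imread('pics/w16.png')[150:400,170:470].astype(float)
a=255*(np.clip((a-5)/120,0,1))**.7
cv2.imwrite('pics/w16d.png',cv2.resize(a.astype(np.uint8),None,fx=2.4,fy=2.4,interpolation=cv2.INTER_CUBIC))"
```

```text
t 25.3833 turned 59.29 q6 -0.184 mom [-0.002 -0.004  0.063] F [-0.18 -0.06 -0.87] pos [ 445.1 -191.7   60.7] 0.9512512679294594
```

View pics/w16d.png

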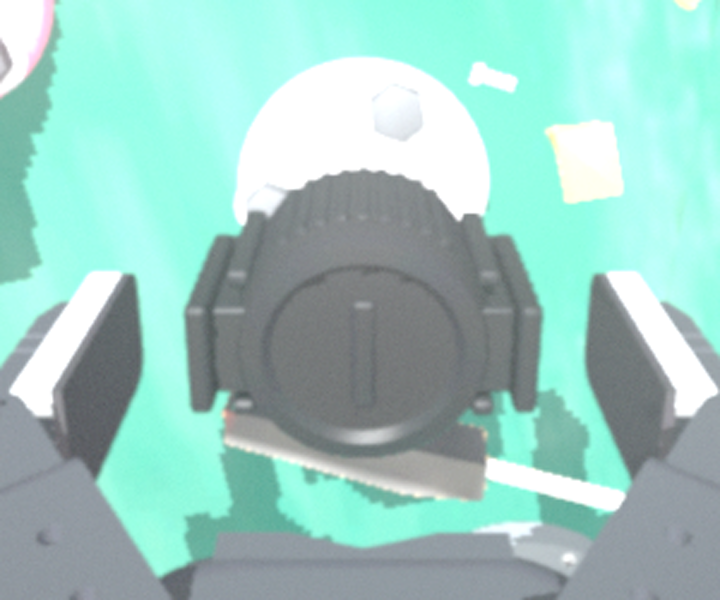

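Call:
move_arm --moves '[{"offset": [0,0,-3],"turn": [0,0,0]},{"offset": [0,0,-8],"turn": [0,0,0]},{"offset": [0,0,-15],"turn": [0,0,0]},{"offset": [0,0,-25],"turn": [0,0,0]},{"offset": [0,0,-25],"turn": [0,0,0]},{"offset": [0,0,-25],"turn": [0,0,0]},{"offset": [0,0,-15],"turn": [0,0,0]},{"offset": [0,0,0],"turn": [0,0,0]},{"offset": [0,0,0],"turn": [0,0,0]},{"offset": [0,0,0],"turn": [0,0,0]}]'

```text
time_s: 26.27
eef_pos: [444.6, -191.5, 176.4]
orientation: [-2.457, -1.957, 0.0]
contact_force: [-0.5, 0.1, -0.9]
gripper_width: 0.952
```

```bash
python3 -c "
from ov import *
y();snap('wrist','w17.png')
snap('scene','sc17.png'); snap('side','sd17.png')
crop('wrist' and 'w17.png','w17c.png',250,400,120,270,4)
ov('scene','sc17.png','o5.png',(270,200),(100,85),7,(445.3,-190.6),(445.3,-190.6),46+15.4)
ov('side','sd17.png','o6.png',(255,220),(100,85),7,(445.3,-190.6),(445.3,-190.6),46+15.4)"
```

```text
t 26.2667 turned 59.29 q6 -0.184 mom [-0.058 -0.009  0.015] F [-0.48  0.09 -0.86] pos [ 444.6 -191.5  176.4] 0.9524240639213797
```

View pics/w17.png

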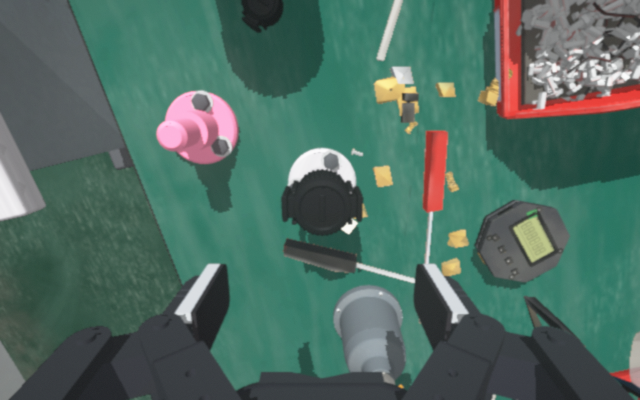

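View pics/o5.png

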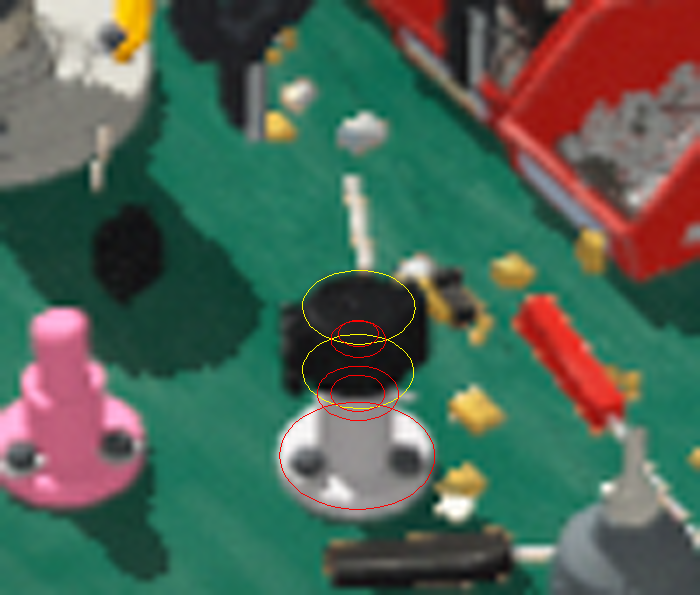

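View pics/o6.png

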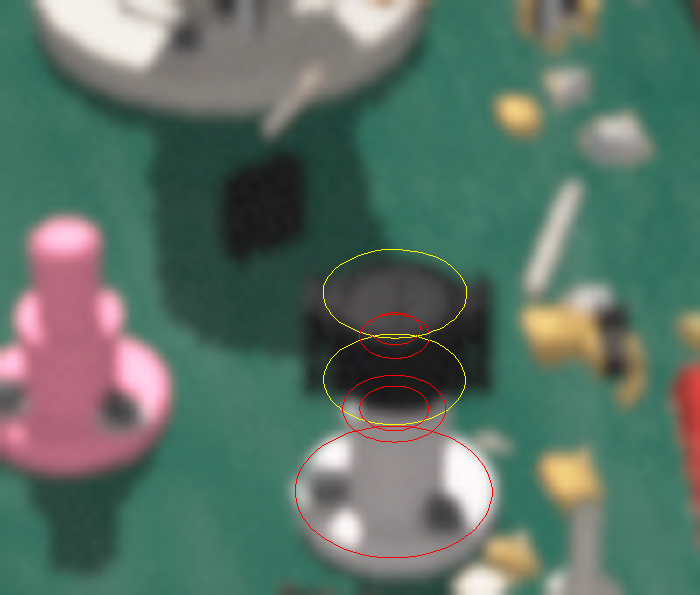

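```bash
python3 -c "
from h import *
print(manip.close_job()); y()"
```

```text
the job is handed in; nothing more can be done
None
the job is handed in; nothing more can be done
```

The service port is open. The cap is parked upright on the aluminium post, let go, and the job is handed in at about 26 s of the 72 s allowed.

- **Opening:** I pinched both tabs fully in and turned the cap anticlockwise with them held. The turning moment rose to about 0.3 N m at roughly 60.5 degrees, which I took as the end stop. I eased back slightly and lifted the cap straight off. The largest measured pull was about 4 N, with up to 5 N sideways.
- **Pressing down while pinching:** closing the fingers pushed the cap down with up to about 8 N before I relieved it. That is under the 15 N limit.
- **Parking:** the cap went over the pin without touching. It met the post's top within 0.5 mm of the expected height, with about 6 N of contact. It then rested free when the fingers opened.
- **Last checks:** all three cameras show the cap on the post with nothing touching it; in the scene and side views it is upright, its axis on the post's as closely as those pictures resolve, and the tabs look fully out. The display, tape, spanner and probe housing were never touched, though I did not re-measure where they stand.
- **Disagreements:** my first wrist-camera fix was taken while the arm was still moving and was about 3 mm off; I re-measured before gripping. After release the force reading stayed near -0.9 N, and it did not change with the arm well clear, so I took it as sensor offset.

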